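# Fish the filter sliders out of the gap and hang them up

### The job

One or two filter sliders have dropped into the narrow gap between the two instrument housings: fish them out with the bent rod, keeping the fingers off them until they are out, and lay the rod back flat between its yellow corner marks, the way it lay. Hang every slider, those that were in the gap and those lying on the bench, by its eye on the pegs of the rack, one to a peg, and leave the bottle, the foam block and the dish alone.

Things in the scene. Friction and masses are not known exactly. Their poses are not given: they have to be found in the camera images.
- housings: Two instrument housings, white and grey, fixed side by side, each 260 long, 105 wide, 120 mm high; between them a straight gap 56 mm wide, open above and at its mouth, closed 260 mm in, too tight for the gripper. Origin: bench level, middle of the mouth; x runs into the gap, y across (walls at +-28 mm), z up.
- slider_a: Filter slider: bare aluminium plate 90 x 40 x 12 mm, 70 g, with a green window (solid) and near one end a 20 mm through hole, the eye. Origin: centre of the underside as built (may lie either way up); x along the length to the eye (at x = +31 mm), y across, z through the plate. Lies flat in the gap, eye towards or away from the mouth. May be absent (None).
- slider_b: Filter slider: bare aluminium plate 90 x 40 x 12 mm, 70 g, with a green window (solid) and near one end a 20 mm through hole, the eye. Origin: centre of the underside as built (may lie either way up); x along the length to the eye (at x = +31 mm), y across, z through the plate. Lies flat in the gap, eye towards or away from the mouth. May be absent (None).
- slider_c: Filter slider: bare aluminium plate 90 x 40 x 12 mm, 70 g, with a green window (solid) and near one end a 20 mm through hole, the eye. Origin: centre of the underside as built (may lie either way up); x along the length to the eye (at x = +31 mm), y across, z through the plate. Lies flat on the open bench, eye roughly away from the robot. May be absent (None).
- slider_d: Filter slider: bare aluminium plate 90 x 40 x 12 mm, 70 g, with a green window (solid) and near one end a 20 mm through hole, the eye. Origin: centre of the underside as built (may lie either way up); x along the length to the eye (at x = +31 mm), y across, z through the plate. Lies flat on the open bench, eye roughly away from the robot. May be absent (None).
- slider_e: Filter slider: bare aluminium plate 90 x 40 x 12 mm, 70 g, with a green window (solid) and near one end a 20 mm through hole, the eye. Origin: centre of the underside as built (may lie either way up); x along the length to the eye (at x = +31 mm), y across, z through the plate. Lies flat on the open bench, eye roughly away from the robot. May be absent (None).
- slider_a_eye (a point): Centre of the eye (20 mm hole) of slider_a, halfway through the 12 mm thickness; hole axis = slider's z. None if absent.
- slider_b_eye (a point): Centre of the eye (20 mm hole) of slider_b, halfway through the 12 mm thickness; hole axis = slider's z. None if absent.
- slider_c_eye (a point): Centre of the eye (20 mm hole) of slider_c, halfway through the 12 mm thickness; hole axis = slider's z. None if absent.
- slider_d_eye (a point): Centre of the eye (20 mm hole) of slider_d, halfway through the 12 mm thickness; hole axis = slider's z. None if absent.
- slider_e_eye (a point): Centre of the eye (20 mm hole) of slider_e, halfway through the 12 mm thickness; hole axis = slider's z. None if absent.
- hook_rod: Bent rod, 130 g: white handle 110 long x 40 wide x 30 mm high; a straight 8 mm steel shank, axis 24 mm above the handle's underside; 330 mm from the handle's centre it bends straight down to a cross foot (8 mm bar, 34 mm wide) level with the underside, so the shank passes over a flat slider while the foot is down behind it. Origin: centre of handle's underside; x to the foot, z up.
- rod_place: The rod's place on the bench: four painted yellow corner marks of a rectangle 450 x 100 mm, nothing to bump into. Origin: where the middle of the rod's handle belongs; x: the direction in which the shank points. The rectangle reaches from x = -85 to +365 mm and y = -50 to +50 mm.
- rack: Fixed rack: crossbar 380 wide, 12 thick, 30 mm high, middle 200 mm up, on two end posts, open below. Five steel pegs, 8 mm thick, 70 mm long plus round end, at y = +150, +75, 0, -75, -150 mm, leave its front face at height 200 mm along (-0.5, 0, 0.866): to the robot, 60 degrees up. Origin: bench under the middle of the front face; x level away from the robot, y left along the bar, z up.
- peg1 (a point): Middle of peg 1 counted from the left as seen from the robot, on its axis, 35 mm from the root; same axes as the rack.
- peg2 (a point): Middle of peg 2 counted from the left as seen from the robot, on its axis, 35 mm from the root; same axes as the rack.
- peg3 (a point): Middle of peg 3 counted from the left as seen from the robot, on its axis, 35 mm from the root; same axes as the rack.
- peg4 (a point): Middle of peg 4 counted from the left as seen from the robot, on its axis, 35 mm from the root; same axes as the rack.
- peg5 (a point): Middle of peg 5 counted from the left as seen from the robot, on its axis, 35 mm from the root; same axes as the rack.
- oil_bottle: Small amber bottle, 44 mm diameter, 85 mm high, standing by the housings: bystander. Origin: centre of its underside.
- foam_block: Cream foam block 100 x 55 x 40 mm with two holes: bystander. Origin: centre of its underside.
- dish: Shallow round glass dish, 90 mm diameter, 18 mm high: bystander. Origin: centre of its underside.
Things that resemble listed ones, but are neither listed nor needed, are in the scene too. What is shaped like the slider_b but turquoise is not meant. Leave any purple look-alike of the slider_e alone.

How it is judged:
On the way, in this order (a step that is already met when the one before it is completed fails the run):
1. the rod's foot works on a slider in the gap (((contact force between hook_rod and slider_a above 0.1 N and x of slider_a in the frame of housings above 0 m) or (contact force between hook_rod and slider_b above 0.1 N and x of slider_b in the frame of housings above 0 m))).
2. no slider is left in the gap (x of each of slider_a, slider_b in the frame of housings below -0.045 m), for 0.2 s.
At the end, for the whole second after the job is handed in: Every slider present hangs still by its eye on a peg (eye within 45 mm of the peg's middle, eye end up within 0.6 rad), eyes over 50 mm apart (one to a peg); the rod lies upright and flat, handle within 45 mm along and across of its place, direction within 0.3 rad ((distance between slider_a_eye and peg1 below 0.045 m or distance between slider_a_eye and peg2 below 0.045 m or distance between slider_a_eye and peg3 below 0.045 m or distance between slider_a_eye and peg4 below 0.045 m or distance between slider_a_eye and peg5 below 0.045 m) and angle between each of slider_a, slider_b, slider_c, slider_d, slider_e's own x axis and vertical below 0.6 rad and linear speed of each of slider_a, slider_b, slider_c, slider_d, slider_e below 0.05 m/s and (distance between slider_b_eye and peg1 below 0.045 m or distance between slider_b_eye and peg2 below 0.045 m or distance between slider_b_eye and peg3 below 0.045 m or distance between slider_b_eye and peg4 below 0.045 m or distance between slider_b_eye and peg5 below 0.045 m) and (distance between slider_c_eye and peg1 below 0.045 m or distance between slider_c_eye and peg2 below 0.045 m or distance between slider_c_eye and peg3 below 0.045 m or distance between slider_c_eye and peg4 below 0.045 m or distance between slider_c_eye and peg5 below 0.045 m) and (distance between slider_d_eye and peg1 below 0.045 m or distance between slider_d_eye and peg2 below 0.045 m or distance between slider_d_eye and peg3 below 0.045 m or distance between slider_d_eye and peg4 below 0.045 m or distance between slider_d_eye and peg5 below 0.045 m) and (distance between slider_e_eye and peg1 below 0.045 m or distance between slider_e_eye and peg2 below 0.045 m or distance between slider_e_eye and peg3 below 0.045 m or distance between slider_e_eye and peg4 below 0.045 m or distance between slider_e_eye and peg5 below 0.045 m) and distance between slider_a_eye and slider_b_eye above 0.05 m and distance between each of slider_a_eye, slider_b_eye and slider_c_eye above 0.05 m and distance between each of slider_a_eye, slider_b_eye, slider_c_eye and slider_d_eye above 0.05 m and distance between each of slider_a_eye, slider_b_eye, slider_c_eye, slider_d_eye and slider_e_eye above 0.05 m and x of hook_rod in the frame of rod_place between -0.045 and 0.045 m and y of hook_rod in the frame of rod_place between -0.045 and 0.045 m and height (world z) of hook_rod below 0.012 m and angle between hook_rod's own z axis and vertical below 0.2 rad and angle between the x axis of hook_rod and the x axis of rod_place, either way round below 0.3 rad); the robot touches nothing.
It fails at once if the oil bottle is moved by more than 30 mm (distance of oil_bottle from where it was at the start of the episode above 0.03 m).
It fails at once if the foam block is moved by more than 30 mm (distance of foam_block from where it was at the start of the episode above 0.03 m).
It fails at once if the dish is moved by more than 30 mm (distance of dish from where it was at the start of the episode above 0.03 m).
It fails at once if the fingers touch a slider in the gap (contact force between the fingers and slider_a above 0.3 N and x of slider_a in the frame of housings above 0 m).
It fails at once if the fingers touch a slider in the gap (contact force between the fingers and slider_b above 0.3 N and x of slider_b in the frame of housings above 0 m).
Of slider_a, slider_b only 1 to 2 are there at a start; the rules pass over those that are not, and their reading is None.
Of slider_c, slider_d, slider_e only 2 to 3 are there at a start; the rules pass over those that are not, and their reading is None.
At some moment in a run one of hook_rod may be knocked a few centimetres aside while the robot is not near it.
Once in a run the grip may slacken for a moment while it holds something.
It also fails if it takes over 210 s, if anything falls off the work surface, if the arm or the gripper's body presses on something with over 40 N, if the wrist force passes 120 N, or if a joint passes its speed limit or range.

### The arm

A 6-joint arm with a two-finger parallel gripper is mounted at the origin on the work surface. World frame = base frame: x ahead of the robot, y to its left, z up, the work surface at z = 0. Lengths are in m, angles in rad, forces in N, time in s.
With the tool pointing down it reaches from about 0.375 to 0.975 m from the base axis. Payload 3.8 kg.
Tool frame: the origin (TCP) lies between the finger pads; the fingertips stand 19 mm ahead of it and the grasp point (between the pads) is the TCP (bot.nose_length is the z of the fingertips in the tool frame, in m); z points along the fingers, y is the line along which they close (so a half turn about z gives the same grasp; the last joint's range is limited). The gripper opens to 85 mm and grips with 20 to 120 N. Pads are 22 mm wide; open, the fingers measure 114 mm over their backs; the gripper's body (76 mm by 85 mm) begins 54 mm behind the grasp point. The pads swing forward as they close: fully open they stand 13 mm farther back than shut.
Start: joints at [-1.238, 0.264, 1.604, -0, 1.274, -0.037], TCP at [0.244, -0.629, 0.225] pointing down, gripper open.
Joint ranges: [-2.63, 2.63], [-0.94, 2.18], [0.31, 2.57], [-1.31, 4.45], [0, 2.66], [-2.55, 2.55]. Speed limits (rad/s): [2.57, 2.57, 3.14, 3.14, 3.14, 3.14].

### API

Orientations are given as a rotation vector (axis times angle).
In Python, from rig import status, eyes, bot gives the robot as it stands. The module is installed in compiled form; this text tells all that it offers.
- The arm moves only by the tool apply_moves, never from a script. Its argument "deltas" is a list that holds one entry, the list of rows, each a list of 7 numbers: the opening, from 0 (shut) to 1 (fully open), then the shift along the tool's x, y, z as a fraction of full scale, then the turn, a rotation vector about the tool's x, y, z as a fraction of full scale. A call has 1 to 12 rows; each row shifts and turns the commanded pose from where the row before left it, along the tool's axes as they then stand; what a row does not reach is not made up. Full scale, the value 1, is 0.6 m for a shift and 0.5 rad for a turn. A row lasts 1/10 s, in which the tool goes at most 50 mm and 8.59 degrees, less where a joint would pass 70% of its speed; a pose out of reach is approached as far as the arm can. A call with a number of a shift or a turn outside -1 to 1 is refused whole. A call with a gripper value outside its range is refused whole. The fingers move at their own pace and stop on an object; "force" is the grip in N (left out, the last holds). Time passes only in rows, so rows that do not move let the fingers close. It gives the time, the measured TCP pose, the force, the opening and the grip force at its end, in the units of the state.
- status.get_obs(): the state, without advancing time (a new reading comes with each control period).
- eyes.capture(name): name is "scene" or "top" or "wrist"; returns a dict with "frame" (480x640x3 uint8, blue, green, red), "fx", "fy", "cx", "cy" (pixels), "xyz" and "attitude" of the camera in the world. Camera axes: x right, y up, looking along -z (the intrinsics and any distortion apply to the point x, -y, -z); pixel columns grow to the right and rows downward; lengths in m; the calibration is good to about 2 mm. The wrist camera is an equidistant fisheye: a pixel r from the principal point sees the ray r / f radians off the axis. A picture is of the moment at which its call begins. There is no depth.
- bot.sign_off(): hands the job in; it is judged then, once.
The state is a dict: "time": time; "joint_positions": joint angles; "dq": joint speeds; "tau": joint torques, N m; "position": TCP position; "tool_rot": TCP orientation; "force": force on the tool from outside, world axes, zero at the start; "torque": the same for the moment, N m; "grip_width": finger opening in m; "finger_force": force on a finger pad.
Only numpy, scipy, OpenCV 4.12 (cv2) and the standard library are available. Lean on these libraries where they do the work, as an engineer would, in place of code of your own. Each camera call takes 0.05 s, during which the arm holds its last target. There are 200 camera calls.

## Working session

There is one attempt and no reset: what is moved stays moved. The work goes in short steps, Python scripts to look and compute and a tool call to move; the robot and the scene stay as the last step left them, time stands still between calls to the robot, and variables do not carry over. Pictures are saved under pics/ and viewed, at most 14 in all, crops included, and the job is handed in when it is done.

Besides the shell and the picture viewer there is one more tool, called after "Emit:" as name(argument=value, ...), one argument or row to a line, values as JSON. apply_moves: Moves the arm, as the interface text tells. Shift numbers are shares of 0.6 m and turn numbers shares of 0.5 rad, none past 1 either way. Its arguments: {"type":"object","properties":{"deltas":{"type":"array"},"force":{"type":"number"}},"required":["deltas"]}

```bash
mkdir -p pics; ls; cat > h.py <<'E'
import numpy as np, cv2
from scipy.spatial.transform import Rotation as R
from rig import status, eyes, bot
def att(a):
    a=np.array(a,float)
    return a if a.shape==(3,3) else (R.from_rotvec(a).as_matrix() if a.size==3 else R.from_quat(a).as_matrix())
def ray(c,u,v,fish=False):
    x=(u-c['cx'])/c['fx'];y=(v-c['cy'])/c['fy']
    if fish:
        r=np.hypot(x,y);s=np.sin(r)/r if r>1e-9 else 1;d=np.array([x*s,-y*s,-np.cos(r)])
    else: d=np.array([x,-y,-1.])
    return att(c['attitude'])@(d/np.linalg.norm(d))
def onz(c,u,v,z,fish=False):
    d=ray(c,u,v,fish);o=np.array(c['xyz']);return o+d*(z-o[2])/d[2]
def proj(c,P,fish=False):
    q=att(c['attitude']).T@(np.array(P)-np.array(c['xyz']));x,y,z=q[0],-q[1],-q[2]
    if fish:
        rr=np.hypot(x,y);t=np.arctan2(rr,z);x,y=x/rr*t,y/rr*t
    else:x,y=x/z,y/z
    return np.array([c['cx']+c['fx']*x,c['cy']+c['fy']*y])
E
python3 - <<'E'
from h import *
print(status.get_obs())
for n in ["scene","top","wrist"]:
    c=eyes.capture(n);cv2.imwrite(f'pics/{n}0.png',c['frame']);print(n,{k:v for k,v in c.items() if k!='frame'})
E
```

```text
pics
{'time': 0.0, 'joint_positions': array([-1.23788010e+00,  2.64757064e-01,  1.60538826e+00, -1.18604770e-05,
        1.27369500e+00, -3.68942586e-02]), 'dq': array([ 0.00092886,  0.00093564, -0.00045907, -0.00181375, -0.00026731,
       -0.00098242]), 'tau': array([ 1.31286055e-03, -5.15103436e+01, -3.67313540e+01, -3.24504290e-04,
        1.27780612e-02,  1.51359143e-05]), 'position': array([ 0.24372373, -0.62865776,  0.22365171]), 'tool_rot': array([-3.08585544e+00, -5.77189425e-01,  5.37899756e-04]), 'force': array([ 1.12066558, -0.6312318 , -0.6025304 ]), 'torque': array([-0.01122219,  0.01864026,  0.00452242]), 'finger_force': 0.0, 'grip_width': 0.08599025400697444}
scene {'fx': 441.68130003589994, 'fy': 441.68130003589994, 'cx': 309.8984465806827, 'cy': 240.42587643241163, 'xyz': array([1.03677794, 0.70280225, 1.06365522]), 'attitude': array([0.28622457, 0.92250195, 2.34557682])}
top {'fx': 471.64920855485633, 'fy': 471.64920855485633, 'cx': 325.9585910083398, 'cy': 240.22722302270762, 'xyz': array([0.44717917, 0.01693855, 1.22122368]), 'attitude': array([ 0.05010615, -0.08476848, -1.55281366])}
wrist {'fx': 371.64829954431775, 'fy': 371.64829954431775, 'cx': 318.5493255133253, 'cy': 238.41624242415236, 'xyz': array([ 0.31071012, -0.60335946,  0.37214712]), 'attitude': array([-0.24418605,  0.1707319 , -1.19257728])}
```

View pics/top0.png

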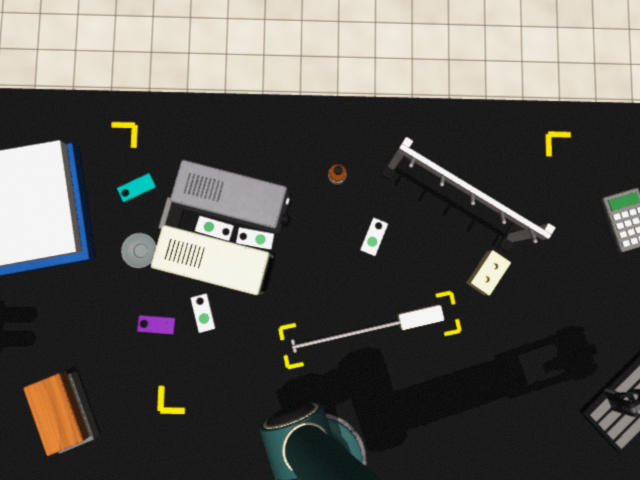

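View pics/scene0.png

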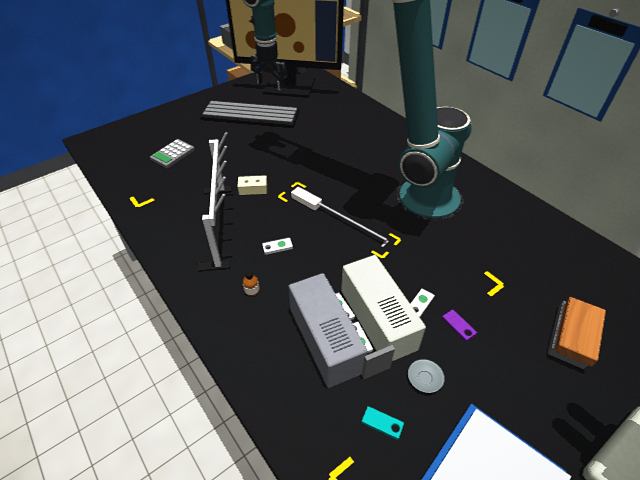

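The top view shows the mouth of the gap facing right. There are two sliders in the gap, at (214,227) with its eye right and (255,238) with its eye left. Two more lie on the bench at (203,313) and (374,237). The purple (156,325) and turquoise (136,187) ones are look-alikes, to be left alone. The rod is at (421,318), and the rack bar runs from (405,143) to (548,232).

```bash
cat >> h.py <<'E'
def blobs(m,amin):
    n,l,s,ce=cv2.connectedComponentsWithStats(m.astype(np.uint8))
    return [(i,l==i,s[i],ce[i]) for i in range(1,n) if s[i,4]>=amin]
E
python3 - <<'E'
from h import *
c=eyes.capture('top');f=c['frame'];b,g,r=[f[...,i].astype(int) for i in range(3)]
hsv=cv2.cvtColor(f,cv2.COLOR_BGR2HSV);H,S,V=[hsv[...,i].astype(int) for i in range(3)]
green=(H>45)&(H<80)&(S>60)&(V>80)
for _,m,s,ce in blobs(green,30): print('green',s,ce.round(1),onz(c,*ce,.012).round(4))
white=(S<50)&(V>150); white[:105]=0
for _,m,s,ce in blobs(white,60):
    if s[4]>8000: continue
    k,_=cv2.findContours(m.astype(np.uint8),0,1);k=max(k,key=len);rc=cv2.minAreaRect(k);print('white',s,ce.round(1),[np.round(q,1) for q in rc])
yel=(H>22)&(H<35)&(S>150)&(V>150)
for _,m,s,ce in blobs(yel,15):print('yel',s,ce.round(1),onz(c,*ce,0).round(4))
cv2.imwrite('pics/crop1.png',cv2.resize(f[150:340,100:300],None,fx=4,fy=3.15,interpolation=cv2.INTER_CUBIC)[:600])
cv2.imwrite('pics/crop2.png',cv2.resize(f[125:365,275:565],None,fx=2.5,fy=2.5,interpolation=cv2.INTER_CUBIC))
E
```

```text
green [608 192  32  19 355] [623.8 201. ] [ 0.6694 -0.791   0.012 ]
green [204 222  10  10  77] [208.5 226.2] [0.5824 0.2931 0.012 ]
green [256 235   9   9  72] [260.  238.9] [0.5522 0.1605 0.012 ]
green [368 237   9  10  74] [372.  241.3] [ 0.5512 -0.1277  0.012 ]
green [199 313  10  11  80] [203.5 318. ] [0.3493 0.2969 0.012 ]
white [ 400  137  155  102 1110] [475.7 190.4] [array([477. , 187.6]), array([175. ,  13.5]), np.float64(31.3)]
white [   0  140   76  126 7856] [ 33.8 203.9] [array([ 29.9, 202.4]), array([115.5,  77.2]), np.float64(81.7)]
white [ 171  162  114   65 3751] [231.3 194.5] [array([227.6, 193.4]), array([107.2,  40.6]), np.float64(14.6)]
white [ 151  200  123   95 5784] [213.6 255.2] [array([212. , 248.6]), array([112.5,  69.2]), np.float64(15.9)]
white [613 206  27  33 513] [627.5 222. ] [array([629.2, 222.4]), array([26.6, 27.7]), np.float64(74.1)]
white [361 218  27  38 445] [373.7 236.5] [array([373.8, 236.3]), array([15.8, 35.3]), np.float64(21.8)]
white [622 235  18  13 125] [630.6 241.4] [array([631.2, 241.3]), array([ 7.8, 18.4]), np.float64(74.1)]
white 
[... 373 characters left out ...]
array([36.1, 16.7]), np.float64(76.0)]
white [293 305 151  47 990] [399.2 322.1] [array([367.3, 329.3]), array([ 16.3, 153.7]), np.float64(77.0)]
white [282 423  24  48 130] [288.6 444.2] [array([290.7, 444.4]), array([15.5, 48.7]), np.float64(16.9)]
yel [111 122  27  26 270] [127.9 130.3] [0.8333 0.5156 0.    ]
yel [546 131  25  25 239] [553.5 139.7] [ 0.8339 -0.6143  0.    ]
yel [436 291  19  13 101] [446.8 295.5] [ 0.4147 -0.3244  0.    ]
yel [444 319  17  17 107] [454.1 328.8] [ 0.3299 -0.3427  0.    ]
yel [279 323  17  17 108] [284.8 329.3] [0.3227 0.0921 0.    ]
yel [284 355  20  14 111] [291.3 363.3] [0.2378 0.0738 0.    ]
yel [157 386  28  28 303] [166.4 404. ] [0.134  0.3841 0.    ]
```

View pics/crop1.png

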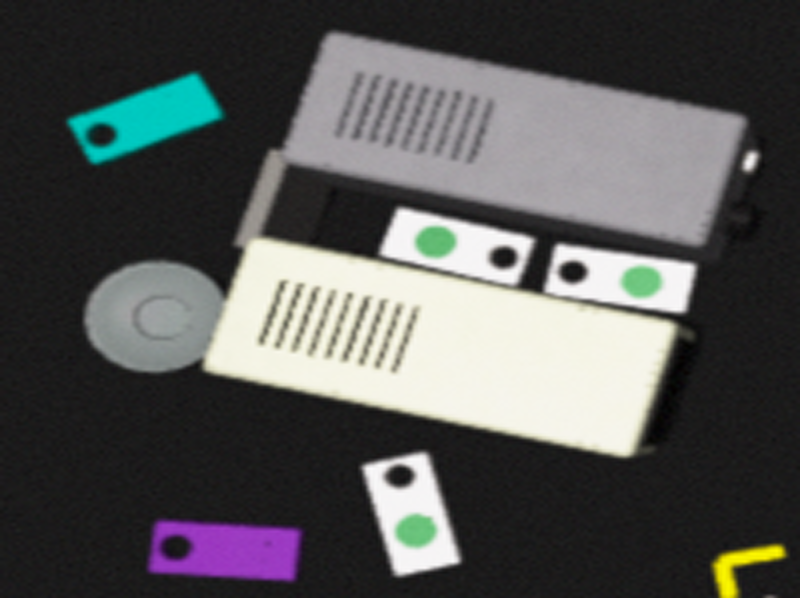

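View pics/crop2.png

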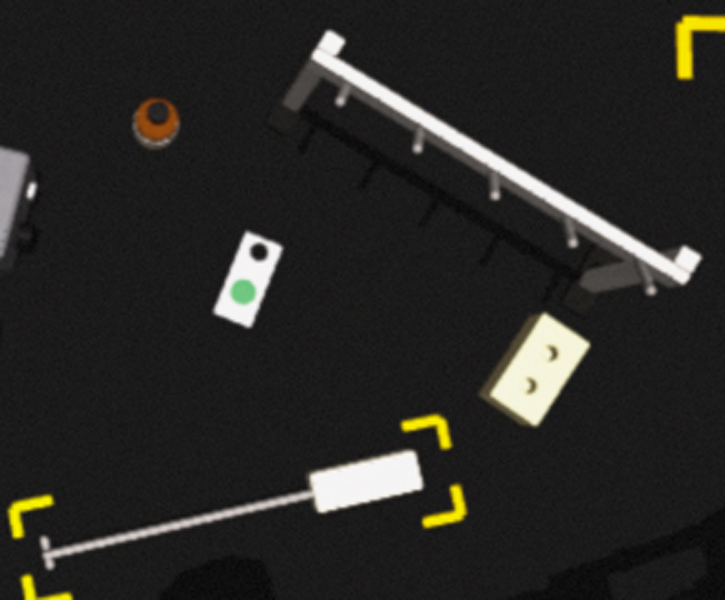

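The crops show four sliders with clear eyes, all aluminium with green windows. The two in the gap have ends about 12 mm apart, with free space behind the inner one. The five peg tips are at about (412,165) to (535,241).

```bash
python3 - <<'E'
from h import *
c=eyes.capture('top');f=c['frame']
print('pegs')
P=np.array([onz(c,u,v,.263) for u,v in [(411.8,165),(442.2,184.2),(473,203),(503.8,222.2),(535,241)]]);print(P.round(4),np.linalg.norm(np.diff(P,axis=0),axis=1).round(4))
print('housing top')
for n,u,v in [('w back',163.75,225.5),('w mouth',270,252.2),('g back',171.25,201.7),('g mouth',276.25,227.8)]:print(n,onz(c,u,v,.12).round(4))
hsv=cv2.cvtColor(f,cv2.COLOR_BGR2HSV);H,S,V=[hsv[...,i].astype(int) for i in range(3)]
# eyes: dark blobs within slider hull
for n,g in dict(a=(208.5,226.2),b=(260,238.9),c=(372,241.3),d=(203.5,318)).items():
    x0,y0=int(g[0])-32,int(g[1])-32
    w=((V>150)[y0:y0+64,x0:x0+64]); w=w&~((S>25)&(S<60)&(H>15)&(H<40))[y0:y0+64,x0:x0+64]
    n_,l=cv2.connectedComponents(w.astype(np.uint8));m=(l==l[32,32]).astype(np.uint8)
    k,_=cv2.findContours(m,0,1);k=max(k,key=len);hull=cv2.fillPoly(m*0,[cv2.convexHull(k)],1)
    hole=(hull>0)&(V[y0:y0+64,x0:x0+64]<110);hole=cv2.morphologyEx(hole.astype(np.uint8),cv2.MORPH_OPEN,np.ones((3,3)))
    rc=cv2.minAreaRect(k)
    for _,mm,s,ce in blobs(hole,10):
        e=onz(c,ce[0]+x0,ce[1]+y0,.010);G=onz(c,*g,.012);d=e-G
        print(n,'rectc',onz(c,rc[0][0]+x0,rc[0][1]+y0,.012).round(4),rc[1],'eye',s[4],e.round(4),'green',G.round(4),'dist',np.hypot(*d[:2]).round(4),'ang',np.degrees(np.arctan2(d[1],d[0])).round(1))
# rod
w=((V>170)&(S<50))[300:345,395:450];yy,xx=np.nonzero(w);rc=cv2.minAreaRect(np.c_[xx,yy].astype(np.float32));print('handle',rc, onz(c,rc[0][0]+395,rc[0][1]+300,.03))
print('foot',onz(c,294.5,346,.006))
Y=np.array([[.4147,-.3244],[.3299,-.3427],[.3227,.0921],[.2378,.0738]]);print('rect centre',Y.mean(0), 'dir',np.degrees(np.arctan2(*( (Y[2]+Y[3])-(Y[0]+Y[1]))[::-1])))
o=status.get_obs();print(R.from_rotvec(o['tool_rot']).as_matrix().round(3), bot.nose_length)
q=att(c['attitude']);print(q[:,2])
E
```

```text
pegs
[[ 0.69   -0.1794  0.263 ]
 [ 0.6509 -0.2427  0.263 ]
 [ 0.6128 -0.3066  0.263 ]
 [ 0.5739 -0.3702  0.263 ]
 [ 0.5361 -0.4344  0.263 ]] [0.0744 0.0744 0.0745 0.0745]
housing top
w back [0.5701 0.3722 0.12  ]
w mouth [0.5121 0.1234 0.12  ]
g back [0.6265 0.3573 0.12  ]
g mouth [0.5696 0.1103 0.12  ]
a rectc [0.5783 0.2794 0.012 ] (35.959999084472656, 16.079999923706055) eye 32 [0.5698 0.2495 0.01  ] green [0.5825 0.293  0.012 ] dist 0.0453 ang -106.2
b rectc [0.5542 0.1743 0.012 ] (35.81340789794922, 16.03310203552246) eye 32 [0.5599 0.2053 0.01  ] green [0.5521 0.1603 0.012 ] dist 0.0456 ang 80.2
c rectc [ 0.5641 -0.1323  0.012 ] (15.784104347229004, 35.28211212158203) eye 29 [ 0.5929 -0.1435  0.01  ] green [ 0.5511 -0.1278  0.012 ] dist 0.0446 ang -20.6
d rectc [0.3623 0.3003 0.012 ] (36.1378059387207, 16.73495864868164) eye 32 [0.3929 0.3091 0.01  ] green [0.3493 0.2969 0.012 ] dist 0.0453 ang 15.7
handle ((23.461536407470703, 17.69230842590332), (15.906074523925781, 48.562217712402344), 76.86598205566406) [ 0.35909822 -0.24405206  0.03      ]
foot [0.28186427 0.06632227 0.006     ]
rect centre [ 0.326275 -0.1253  ] dir 102.46251678699853
[[ 0.932  0.361 -0.   ]
 [ 0.361 -0.932  0.001]
 [ 0.    -0.001 -1.   ]] 0.019
[-0.08613585  0.02136374  0.99605432]
```

```bash
cat >> h.py <<'E'
def yawR(psi,tilt=0):
    """tool down, tool x at yaw psi (deg); tilt (deg): tool z leaning towards +x_tool"""
    p=np.radians(psi);x=np.array([np.cos(p),np.sin(p),0]);z=np.array([0,0,-1.]);y=np.cross(z,x)
    return np.c_[x,y,z]@R.from_euler('y',tilt,degrees=True).as_matrix()
def plan(steps,op,step=.045,rs=.14):
    o=status.get_obs();p=np.array(o['position']);M=R.from_rotvec(o['tool_rot']).as_matrix()
    for tp,tM in steps:
        tp=np.array(tp,float)
        if tM is not None:
            rv=R.from_matrix(M.T@tM).as_rotvec();n=int(np.ceil(np.linalg.norm(rv)/rs-1e-9))
            if np.linalg.norm(rv)>.002: print(n,'x',[op,0,0,0]+list((rv/n/.5).round(4)))
            M=tM
        d=M.T@(tp-p);n=int(np.ceil(np.linalg.norm(d)/step))
        if n: print(n,'x',[op]+list((d/n/.6).round(4))+[0,0,0])
        p=tp
    print('at',o['position'].round(4),'q6',o['joint_positions'][5].round(2),'w',o['grip_width'],'F',o['force'].round(1),o['time'])
E
python3 - <<'E'
from h import *
M=yawR(-21);d=np.array([np.cos(np.radians(-21)),np.sin(np.radians(-21)),0])
g=np.array([.5641,-.1323,0])-.022*d
plan([(g+[0,0,.1],M),(g+[0,0,.017],None)],1)
E
```

```text
6 x [1, 0, 0, 0, np.float64(-0.0004), np.float64(0.0001), np.float64(0.2454)]
14 x [1, np.float64(0.0118), np.float64(-0.0689), np.float64(0.0148), 0, 0, 0]
2 x [1, np.float64(0.0), np.float64(0.0), np.float64(0.0692), 0, 0, 0]
at [ 0.2438 -0.629   0.2243] q6 -0.04 w 0.08573913145766308 F [ 0.1 -0.   0. ] 0.25
```

Emit:
apply_moves(
  deltas=[
    [[1,0,0,0,0,0,0.245],[1,0,0,0,0,0,0.245],[1,0,0,0,0,0,0.245],[1,0,0,0,0,0,0.245],[1,0,0,0,0,0,0.245],[1,0,0,0,0,0,0.245],[1,0.012,-0.069,0.007,0,0,0],[1,0.012,-0.069,0.007,0,0,0],[1,0.012,-0.069,0.007,0,0,0],[1,0.012,-0.069,0.007,0,0,0],[1,0.012,-0.069,0.007,0,0,0],[1,0.012,-0.069,0.007,0,0,0]],
  ],
  force=40,
)

```text
time: 1.45
position: [0.3736, -0.4112, 0.1997]
tool_rot: [3.089, -0.571, 0.0]
force: [-0.0, -0.2, -0.2]
grip_width: 0.0856
finger_force: 0.0
```

Emit:
apply_moves(
  deltas=[
    [[1,0.012,-0.069,0.017,0,0,0],[1,0.012,-0.069,0.017,0,0,0],[1,0.012,-0.069,0.017,0,0,0],[1,0.012,-0.069,0.017,0,0,0],[1,0.012,-0.069,0.017,0,0,0],[1,0.012,-0.069,0.017,0,0,0],[1,0.012,-0.069,0.017,0,0,0],[1,0.012,-0.069,0.017,0,0,0],[1,0,0,0,0,0,0],[1,0,0,0,0,0,0]],
  ],
)

```text
time: 2.45
position: [0.545, -0.1231, 0.1177]
tool_rot: [3.09, -0.566, -0.002]
force: [-0.0, -0.1, 0.2]
grip_width: 0.0852
finger_force: 0.0
```

```bash
python3 - <<'E'
from h import *
M=yawR(-21);d=np.array([np.cos(np.radians(-21)),np.sin(np.radians(-21)),0])
g=np.array([.5641,-.1323,0])-.022*d
plan([(g+[0,0,.017],M)],1)
c=eyes.capture('wrist')
f=c['frame'];hsv=cv2.cvtColor(f,cv2.COLOR_BGR2HSV);H,S,V=[hsv[...,i].astype(int) for i in range(3)]
for _,m,s,ce in blobs((H>45)&(H<80)&(S>60)&(V>80),60): print('green',s,ce.round(1),onz(c,*ce,.012,True).round(4))
cv2.imwrite('pics/w1.png',f)
E
```

```text
1 x [1, 0, 0, 0, np.float64(0.0012), np.float64(0.0022), np.float64(0.008)]
3 x [1, np.float64(-0.0005), np.float64(0.0009), np.float64(0.056), 0, 0, 0]
at [ 0.545  -0.1231  0.1177] q6 1.67 w 0.08522840044225188 F [-0.  -0.1  0.2] 2.45
```

View pics/w1.png

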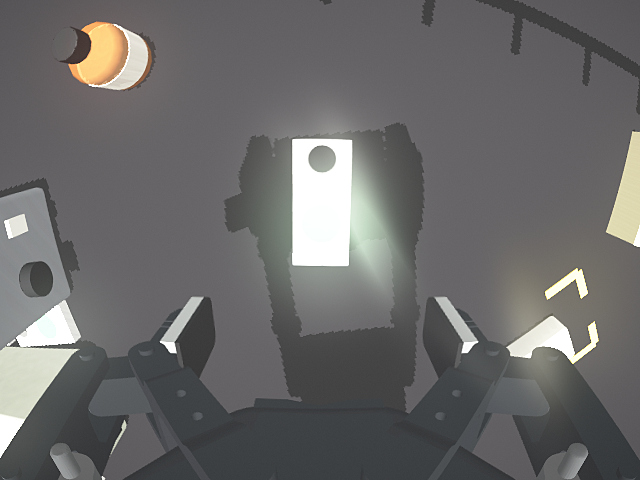

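The wrist view shows the slider centred between the fingers, with its eye at (322,158) pointing forward. I'll descend.

Emit:
apply_moves(
  deltas=[
    [[1,0,0.001,0.056,0,0,0.008],[1,0,0.001,0.056,0,0,0],[1,0,0,0.054,0,0,0],[1,0,0,0,0,0,0],[0,0,0,0,0,0,0],[0,0,0,0,0,0,0],[0,0,0,0,0,0,0],[0,0,0,0,0,0,0],[0,0,0,0,0,0,0],[0,0,0,0,0,0,0]],
  ],
  force=40,
)

```text
time: 3.5
position: [0.545, -0.1251, 0.0191]
tool_rot: [3.088, -0.576, 0.001]
force: [0.6, 0.1, 0.3]
grip_width: -0.0
finger_force: 0.0
```

```bash
python3 - <<'E'
from h import *
c=eyes.capture('wrist');f=c['frame'];cv2.imwrite('pics/w2.png',f)
t=eyes.capture('top');cv2.imwrite('pics/t2.png',cv2.resize(t['frame'][160:330,290:490],None,fx=3,fy=3))
cv2.imwrite('pics/m2.png',np.hstack([cv2.resize(f,(450,340)),cv2.resize(t['frame'][160:360,290:490],(340,340))]))
print(status.get_obs()['grip_width'])
E
```

```text
-0.00010468408016383193
```

View pics/m2.png

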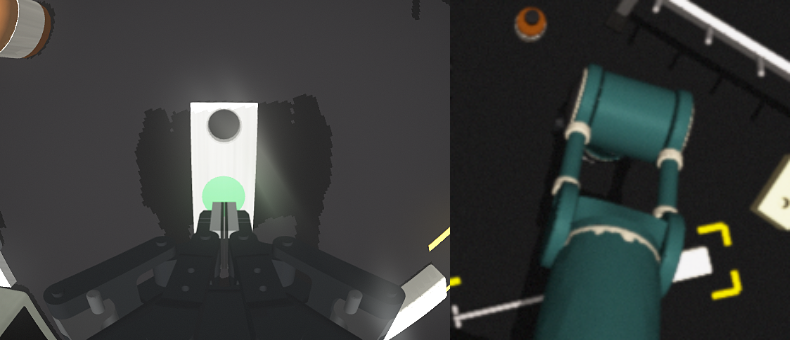

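The fingers closed above the plate because the open tips stand further back. I'll rise, set a partial opening, and feel my way down.

Emit:
apply_moves(
  deltas=[
    [[0.65,0,0,-0.03,0,0,0],[0.65,0,0,0,0,0,0],[0.65,0,0,0,0,0,0],[0.65,0,0,0,0,0,0],[0.65,0,0,0.015,0,0,0],[0.65,0,0,0.015,0,0,0],[0.65,0,0,0.005,0,0,0],[0.65,0,0,0.004,0,0,0],[0.65,0,0,0,0,0,0]],
  ],
)

```text
time: 4.5
position: [0.5441, -0.125, 0.0124]
tool_rot: [-3.088, 0.577, 0.002]
force: [-0.3, 0.5, -0.4]
grip_width: 0.0556
finger_force: 0.0
```

Emit:
apply_moves(
  deltas=[
    [[0.65,0,0,0.002,0,0,0],[0.3,0,0,0,0,0,0],[0.3,0,0,0,0,0,0],[0.3,0,0,0,0,0,0],[0.3,0,0,0,0,0,0],[0.3,0,0,0,0,0,0],[0.3,0,0,0,0,0,0]],
  ],
  force=40,
)

```text
time: 5.2
position: [0.5447, -0.1251, 0.012]
tool_rot: [3.088, -0.577, 0.0]
force: [0.8, -0.7, 0.3]
grip_width: 0.0256
finger_force: 0.0
```

```bash
python3 - <<'E'
from h import *
c=eyes.capture('wrist');f=c['frame']
cv2.imwrite('pics/w3.png',cv2.resize(f[120:440,140:500],(720,600)))
o=status.get_obs();print(o)
for P in [(.5929,-.1435,.012),(.5511,-.1278,.012),(.5225,-.1168,.012)]: print(proj(c,P,True))
print(proj(c,o['position'],True))
E
```

```text
{'time': 5.25, 'joint_positions': array([-2.70405442e-01,  2.72105487e-01,  2.02949461e+00,  2.62686899e-05,
        8.39967718e-01,  1.66964556e+00]), 'dq': array([ 0.00055893,  0.00028356,  0.00070894, -0.00127914, -0.00102971,
        0.00025405]), 'tau': array([ 1.00595149e-03, -4.37910926e+01, -2.86050850e+01,  2.53659773e-04,
       -4.82853338e-04,  3.77921617e-05]), 'position': array([ 0.5446599 , -0.12513072,  0.01199898]), 'tool_rot': array([-3.08817832e+00,  5.76758148e-01, -4.14998137e-05]), 'force': array([-0.44886103, -0.0147586 ,  0.16458858]), 'torque': array([ 0.0275559 ,  0.04772272, -0.02322336]), 'finger_force': 0.0, 'grip_width': 0.025631284491652626}
[319.61662264 183.55205715]
[320.5790259  286.45305042]
[320.58190041 345.91332968]
[320.17617839 300.86791117]
```

View pics/w3.png

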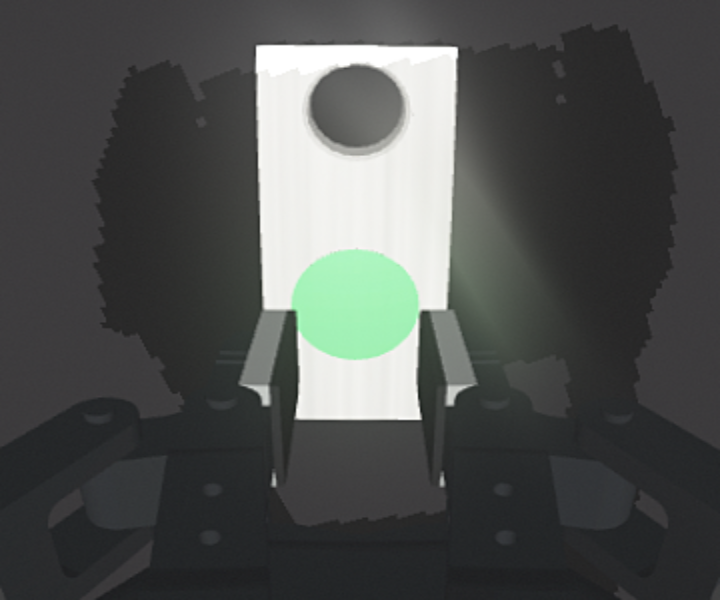

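Emit:
apply_moves(
  deltas=[
    [[0.65,0,0,-0.02,0,0,0],[0.65,0,0,0,0,0,0],[0.65,0,0,0,0,0,0],[0.65,0,0,0,0,0,0],[0.65,0,0,0.02,0,0,0],[0.65,0,0,0.003,0,0,0],[0.65,0,0,0.003,0,0,0],[0.65,0,0,0,0,0,0]],
  ],
)

```text
time: 6.05
position: [0.5441, -0.1249, 0.0076]
tool_rot: [-3.088, 0.577, 0.002]
force: [-0.0, -0.2, 1.4]
grip_width: 0.0554
finger_force: 0.0
```

Emit:
apply_moves(
  deltas=[
    [[0.2,0,0,0,0,0,0],[0.2,0,0,0,0,0,0],[0.2,0,0,0,0,0,0],[0.2,0,0,0,0,0,0],[0.2,0,0,0,0,0,0]],
  ],
)

```text
time: 6.55
position: [0.5448, -0.1251, 0.0085]
tool_rot: [3.088, -0.577, 0.0]
force: [-0.3, 0.2, -0.1]
grip_width: 0.0172
finger_force: 0.0
```

Emit:
apply_moves(
  deltas=[
    [[0.65,0,0,-0.015,0,0,0],[0.65,0,0,0,0,0,0],[0.65,0,0,0,0,0,0],[0.65,0,0,0,0,0,0],[0.65,0,0,0.015,0,0,0],[0.65,0,0,0.003,0,0,0],[0.65,0,0,0,0,0,0]],
  ],
)

```text
time: 7.25
position: [0.5437, -0.1248, 0.0054]
tool_rot: [-3.088, 0.577, 0.004]
force: [-0.0, 0.5, -0.8]
grip_width: 0.0557
finger_force: 0.0
```

```bash
python3 - <<'E'
from h import *
s=eyes.capture('scene');u=proj(s,[.545,-.125,.02]).astype(int);print(u)
cv2.imwrite('pics/s3.png',cv2.resize(s['frame'][u[1]-50:u[1]+40,u[0]-60:u[0]+60],(800,600),interpolation=cv2.INTER_CUBIC))
print(status.get_obs()['position'],status.get_obs()['force'])
E
```

```text
[282 241]
[ 0.54400655 -0.12494581  0.00578365] [-0.13438337 -0.11632094  0.36902202]
```

View pics/s3.png

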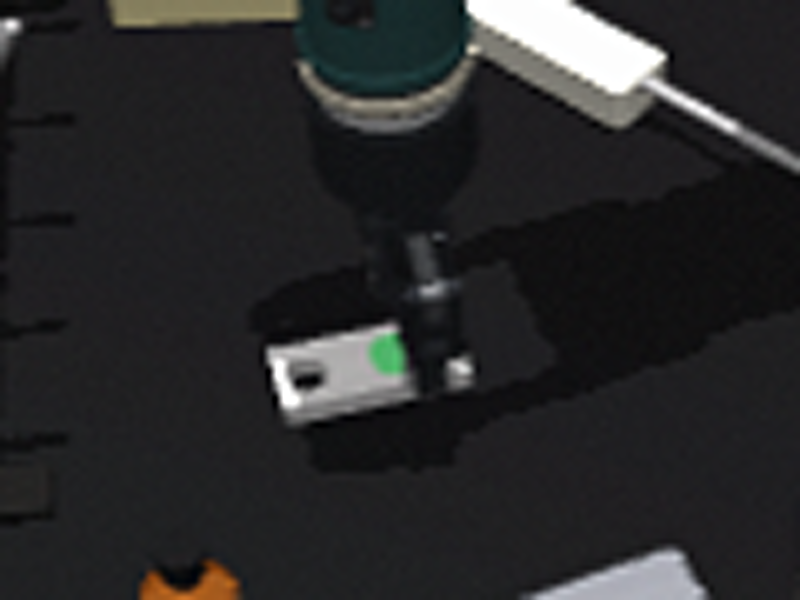

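Emit:
apply_moves(
  deltas=[
    [[0.65,0,0,0.003,0,0,0],[0.65,0,0,0.003,0,0,0],[0.65,0,0,0,0,0,0],[0.65,0,0,0,0,0,0]],
  ],
)

```text
time: 7.7
position: [0.5447, -0.1251, 0.003]
tool_rot: [-3.088, 0.577, 0.0]
force: [-0.3, 0.4, -0.0]
grip_width: 0.0559
finger_force: 0.0
```

Emit:
apply_moves(
  deltas=[
    [[0.2,0,0,0,0,0,0],[0.2,0,0,0,0,0,0],[0.2,0,0,0,0,0,0],[0.2,0,0,0,0,0,0],[0.2,0,0,0,0,0,0]],
  ],
)

```text
time: 8.2
position: [0.5449, -0.1252, 0.0035]
tool_rot: [3.088, -0.577, 0.001]
force: [-1.7, 1.1, 5.6]
grip_width: 0.0371
finger_force: 40.0
```

Gripped. I'll lift it straight up, then check the grasp with two cameras.

Emit:
apply_moves(
  deltas=[
    [[0.2,0,0,-0.02,0,0,0],[0.2,0,0,-0.06,0,0,0],[0.2,0,0,-0.07,0,0,0],[0.2,0,0,-0.08,0,0,0],[0.2,0,0,-0.08,0,0,0],[0.2,0,0,-0.08,0,0,0],[0.2,0,0,-0.08,0,0,0],[0.2,0,0,-0.08,0,0,0],[0.2,0,0,0,0,0,0],[0.2,0,0,0,0,0,0]],
  ],
  force=60,
)

```text
time: 9.2
position: [0.5454, -0.1253, 0.3353]
tool_rot: [3.088, -0.577, 0.007]
force: [-0.6, -0.1, -2.1]
grip_width: 0.0345
finger_force: 59.9
```

```bash
cat >> h.py <<'E'
def tri(c1,p1,c2,p2,f1=False,f2=False):
    o1,o2=np.array(c1['xyz']),np.array(c2['xyz']);d1,d2=ray(c1,*p1,f1),ray(c2,*p2,f2)
    t=np.linalg.lstsq(np.c_[d1,-d2],o2-o1,rcond=None)[0];a,b=o1+t[0]*d1,o2+t[1]*d2
    return (a+b)/2,np.linalg.norm(a-b)
def intool(P):
    o=status.get_obs();return R.from_rotvec(o['tool_rot']).as_matrix().T@(np.array(P)-o['position'])
E
python3 - <<'E'
from h import *
w=eyes.capture('wrist');s=eyes.capture('scene');o=status.get_obs()
u=proj(s,o['position']+np.array([.02,-.01,0])).astype(int);print(u,o['position'],o['grip_width'])
y0,x0=max(u[1]-75,0),u[0]-80
a=cv2.resize(s['frame'][y0:y0+150,x0:x0+160],(400,375),interpolation=cv2.INTER_CUBIC);b=cv2.resize(w['frame'][80:380,160:480],(400,375))
cv2.imwrite('pics/m4.png',np.hstack([a,b]));print(x0,y0)
E
```

```text
[267 164] [ 0.54378145 -0.12483575  0.33143127] 0.034382529012504603
187 89
```

View pics/m4.png

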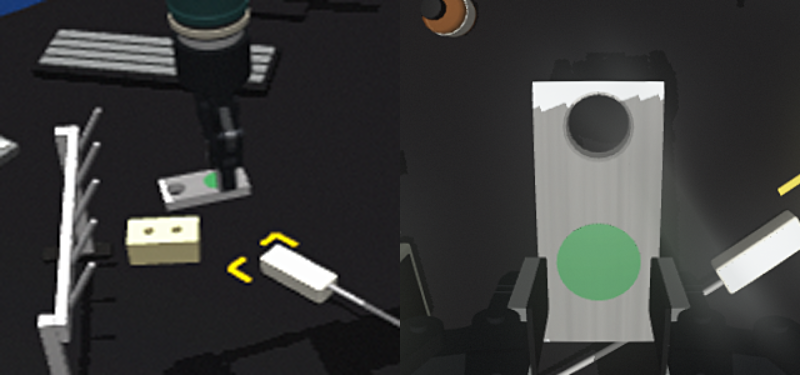

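```bash
python3 - <<'E'
from h import *
w=eyes.capture('wrist');s=eyes.capture('scene')
P,e=tri(w,(318.4,177.3),s,(257.4,164.2),True);print(P,e,intool(P))
# plate far edge corners width check: 40 mm at right crop px 532..664 -> y 82
d=ray(w,160+(532-400)*.8,80+82*.8,True),ray(w,160+(664-400)*.8,80+82*.8,True)
print('range to far edge',.04/np.linalg.norm(d[0]-d[1]))
z=np.array(w['xyz']);print(intool(z),(att(w['attitude'])).T@R.from_rotvec(status.get_obs()['tool_rot']).as_matrix())
rg=.04/np.linalg.norm(d[0]-d[1]);print(intool(z+d[0]*rg),intool(z+d[1]*rg))
E
```

```text
[ 0.59333067 -0.14319743  0.3396872 ] 0.004565675190936149 [ 0.05308461 -0.00078384 -0.00948843]
range to far edge 0.1427316482980504
[ 0.07157401 -0.00042552 -0.14951495] [[-2.28211004e-04  9.99998489e-01  1.72312886e-03]
 [ 9.61174004e-01 -2.56135028e-04  2.75942871e-01]
 [ 2.75942895e-01  1.71919987e-03 -9.61172494e-01]]
[ 0.06760161 -0.02072599 -0.00829019] [ 0.06758933  0.01927392 -0.00820544]
```

```bash
cat >> h.py <<'E'
TIPS=np.array([[.69,-.1794,.263],[.6509,-.2427,.263],[.6128,-.3066,.263],[.5739,-.3702,.263],[.5361,-.4344,.263]])
RY=-31.05;AX=np.array([-.5*np.cos(np.radians(RY)),-.5*np.sin(np.radians(RY)),.866])
def hang(i,E,s,flip=False):
    """TCP pose with eye (tool coords E) on peg i axis, s m beyond the tip"""
    M=yawR(RY+180,-30) if flip else yawR(RY,30)
    return TIPS[i-1]+s*AX-M@np.array(E),M
E
python3 - <<'E'
from h import *
E=(.053,-.0007,-.003)
plan([hang(1,E,.05)],.2)
E
```

```text
4 x [0.2, 0, 0, 0, np.float64(-0.0222), np.float64(0.2633), np.float64(0.0845)]
3 x [0.2, np.float64(0.0258), np.float64(-0.0156), np.float64(0.049), 0, 0, 0]
at [ 0.5435 -0.1248  0.3304] q6 1.67 w 0.0343796523333537 F [-0.  -0.1 -1.4] 9.4
```

Emit:
apply_moves(
  deltas=[
    [[0.2,0,0,0,-0.022,0.263,0.085],[0.2,0,0,0,-0.022,0.263,0.085],[0.2,0,0,0,-0.022,0.263,0.085],[0.2,0,0,0,-0.022,0.263,0.085],[0.2,0.02,-0.012,0.037,0,0,0],[0.2,0.02,-0.012,0.037,0,0,0],[0.2,0.02,-0.012,0.037,0,0,0],[0.2,0.018,-0.011,0.036,0,0,0],[0.2,0,0,0,0,0,0],[0.2,0,0,0,0,0,0]],
  ],
)

```text
time: 10.4
position: [0.6306, -0.1445, 0.2774]
tool_rot: [2.802, -0.78, 0.749]
force: [0.4, -0.8, -0.3]
grip_width: 0.0344
finger_force: 60.0
```

```bash
python3 - <<'E'
from h import *
E=(.053,-.0007,-.003)
plan([hang(1,E,.05)],.2)
w=eyes.capture('wrist');cv2.imwrite('pics/w5.png',cv2.resize(w['frame'][40:360,130:510],(712,600)))
print([proj(w,t,True).round(1) for t in TIPS[:2]], [proj(w,t-.06*AX,True).round(1) for t in TIPS[:2]])
E
```

```text
1 x [0.2, np.float64(-0.001), np.float64(-0.0001), np.float64(-0.0002), 0, 0, 0]
at [ 0.6306 -0.1445  0.2774] q6 2.1 w 0.03439327963052368 F [ 0.4 -0.8 -0.3] 10.4
[array([318.6, 169.1]), array([454.6, 173.4])] [array([318.7, 160.7]), array([424.8, 163.7])]
```

View pics/w5.png

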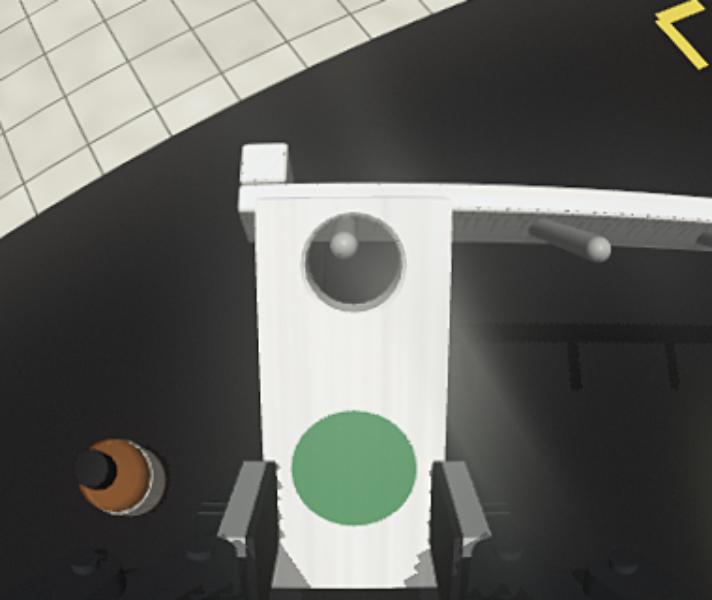

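The peg 1 tip is at (313.6,170.1), about 5 px (2.7 mm) left of the prediction, and peg 2 shows the same shift. I'll correct for that and insert.

Emit:
apply_moves(
  deltas=[
    [[0.2,-0.001,-0.0045,0,0,0,0],[0.2,0,0,0.02,0,0,0],[0.2,0,0,0.02,0,0,0],[0.2,0,0,0.02,0,0,0],[0.2,0,0,0.02,0,0,0],[0.2,0,0,0.02,0,0,0],[0.2,0,0,0.02,0,0,0],[0.2,0,0,0.02,0,0,0],[0.2,0,0,0,0,0,0]],
  ],
)

```text
time: 11.35
position: [0.6684, -0.1641, 0.2045]
tool_rot: [2.801, -0.78, 0.75]
force: [-0.1, 0.6, -2.2]
grip_width: 0.0343
finger_force: 60.0
```

```bash
sed -i 's/^RY=/TIPS+=np.array([.0014,.0023,0])\nRY=/' h.py; python3 - <<'E'
from h import *
plan([hang(1,(.053,-.0007,-.003),-.034)],.2)
w=eyes.capture('wrist');cv2.imwrite('pics/w6.png',cv2.resize(w['frame'][100:260,220:420],(600,480)))
E
```

```text
1 x [0.2, np.float64(-0.0014), np.float64(-0.0), np.float64(-0.0008), 0, 0, 0]
at [ 0.6684 -0.1641  0.2045] q6 2.12 w 0.034332780461607704 F [-0.1  0.6 -2.2] 11.35
```

View pics/w6.png

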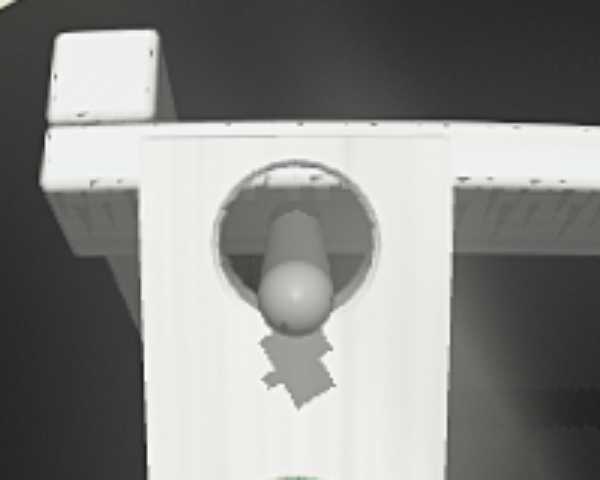

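The peg is through the eye. I'll release and back away along the peg.

Emit:
apply_moves(
  deltas=[
    [[0.6,0,0,0,0,0,0],[0.6,0,0,0,0,0,0],[0.6,0,0,-0.02,0,0,0],[0.6,0,0,-0.06,0,0,0],[0.6,0,0,-0.08,0,0,0],[0.6,0,0,-0.08,0,0,0],[0.6,0,0,-0.08,0,0,0],[0.6,0,0,0,0,0,0]],
  ],
  force=60,
)

```text
time: 12.2
position: [0.5877, -0.1132, 0.3861]
tool_rot: [2.796, -0.779, 0.783]
force: [0.8, -0.1, 1.3]
grip_width: 0.0514
finger_force: 0.0
```

```bash
python3 - <<'E'
from h import *
w=eyes.capture('wrist');s=eyes.capture('scene')
cv2.imwrite('pics/m7.png',np.hstack([cv2.resize(w['frame'],(400,300)),cv2.resize(s['frame'][120:280,160:373],(400,300))]))
# slider d grasp
a=15.7;M=yawR(a);d=M[:,0];g=np.array([.3623,.3003,0])-.022*d
plan([((.5,0,.30),M),(g+[0,0,.1],None),(g+[0,0,.003],None)],.65)
E
```

```text
7 x [0.65, 0, 0, 0, np.float64(0.0609), np.float64(-0.1444), np.float64(-0.2278)]
4 x [0.65, np.float64(-0.0219), np.float64(-0.0553), np.float64(0.0325), 0, 0, 0]
9 x [0.65, np.float64(-0.0136), np.float64(-0.0604), np.float64(0.037), 0, 0, 0]
3 x [0.65, np.float64(0.0), np.float64(0.0), np.float64(0.0539), 0, 0, 0]
at [ 0.5865 -0.1136  0.3781] q6 2.1 w 0.05099203220286999 F [-0.8  0.3 -0.7] 12.3
```

View pics/m7.png

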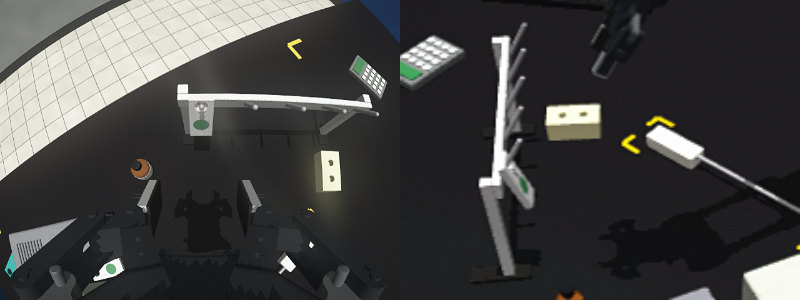

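Slider c hangs on peg 1. Next is slider d.

Emit:
apply_moves(
  deltas=[
    [[0.65,0,0,0,0.061,-0.144,-0.228],[0.65,0,0,0,0.061,-0.144,-0.228],[0.65,0,0,0,0.061,-0.144,-0.228],[0.65,0,0,0,0.061,-0.144,-0.228],[0.65,0,0,0,0.061,-0.144,-0.228],[0.65,0,0,0,0.061,-0.144,-0.228],[0.65,0,0,0,0.061,-0.144,-0.228],[0.65,-0.022,-0.055,0.032,0,0,0],[0.65,-0.022,-0.055,0.032,0,0,0],[0.65,-0.022,-0.055,0.032,0,0,0],[0.65,-0.022,-0.055,0.032,0,0,0]],
  ],
)

```text
time: 13.4
position: [0.4977, -0.0006, 0.2945]
tool_rot: [-3.11, -0.427, 0.014]
force: [0.8, 0.2, 0.2]
grip_width: 0.0553
finger_force: 0.0
```

Emit:
apply_moves(
  deltas=[
    [[0.65,-0.014,-0.06,0.037,0,0,0],[0.65,-0.014,-0.06,0.037,0,0,0],[0.65,-0.014,-0.06,0.037,0,0,0],[0.65,-0.014,-0.06,0.037,0,0,0],[0.65,-0.014,-0.06,0.037,0,0,0],[0.65,-0.014,-0.06,0.037,0,0,0],[0.65,-0.014,-0.06,0.037,0,0,0],[0.65,-0.014,-0.06,0.037,0,0,0],[0.65,-0.014,-0.06,0.037,0,0,0],[0.65,0,0,0,0,0,0],[0.65,0,0,0,0,0,0]],
  ],
)

```text
time: 14.5
position: [0.336, 0.2898, 0.0968]
tool_rot: [3.111, 0.433, -0.014]
force: [-0.1, 0.3, -0.1]
grip_width: 0.0557
finger_force: 0.0
```

```bash
cat >> h.py <<'E'
def wgreen(z=.012):
    """green window + eye seen by wrist camera cast on plane z"""
    c=eyes.capture('wrist');f=c['frame'];hsv=cv2.cvtColor(f,cv2.COLOR_BGR2HSV);H,S,V=[hsv[...,i].astype(int) for i in range(3)]
    for _,m,s,ce in blobs((H>45)&(H<85)&(S>35)&(V>60),150):
        if s[4]<12000: print('green',s,ce.round(1),onz(c,*ce,z,True).round(4))
    w=((V>150)&(S<120)).astype(np.uint8);k,h=cv2.findContours(w,cv2.RETR_CCOMP,cv2.CHAIN_APPROX_NONE)
    for i,q in enumerate(k):
        if h[0][i][3]>=0 and cv2.contourArea(q)>150:
            (x,y),ax,_=cv2.fitEllipse(q)
            if .6<min(ax)/max(ax): print('hole',round(x,1),round(y,1),np.round(ax,1),onz(c,x,y,z,True).round(4))
    return c
E
python3 - <<'E'
from h import *
wgreen()
a=15.7;M=yawR(a);d=M[:,0];g=np.array([.3623,.3003,0])-.022*d
plan([(g+[0,0,.003],M)],.65)
E
```

```text
green [ 292  197   43   43 1444] [313.1 217.9] [0.3518 0.2979 0.012 ]
hole 313.4 148.2 [32.7 34.8] [0.3948 0.3098 0.012 ]
1 x [0.65, 0, 0, 0, np.float64(-0.0023), np.float64(0.0141), np.float64(0.0019)]
3 x [0.65, np.float64(0.0028), np.float64(-0.0019), np.float64(0.0526), 0, 0, 0]
at [0.3371 0.2897 0.0978] q6 1.94 w 0.05573952208448363 F [0.8 0.1 0.6] 14.55
```

Emit:
apply_moves(
  deltas=[
    [[0.65,0.004,-0.002,0.05,0,0.014,0],[0.65,0.004,-0.002,0.05,0,0,0],[0.65,0.003,-0.002,0.05,0,0,0],[0.65,0,0,0.008,0,0,0],[0.65,0,0,0,0,0,0],[0.65,0,0,0,0,0,0]],
  ],
)

```text
time: 15.15
position: [0.3444, 0.296, 0.0052]
tool_rot: [-3.109, -0.427, -0.005]
force: [0.1, -0.3, 0.8]
grip_width: 0.0555
finger_force: 0.0
```

Emit:
apply_moves(
  deltas=[
    [[0.65,0,0,0.0035,0,0,0],[0.2,0,0,0,0,0,0],[0.2,0,0,0,0,0,0],[0.2,0,0,0,0,0,0],[0.2,0,0,0,0,0,0],[0.2,0,0,0,0,0,0]],
  ],
)

```text
time: 15.75
position: [0.3439, 0.2963, 0.0034]
tool_rot: [-3.109, -0.429, -0.005]
force: [-1.7, -2.0, 8.2]
grip_width: 0.0359
finger_force: 59.0
```

Emit:
apply_moves(
  deltas=[
    [[0.2,0,0,-0.03,0,0,0],[0.2,0,0,-0.07,0,0,0],[0.2,0,0,-0.08,0,0,0],[0.2,0,0,-0.08,0,0,0],[0.2,0,0,-0.08,0,0,0],[0.2,0,0,-0.08,0,0,0],[0.2,0,0,-0.08,0,0,0],[0.2,0,0,-0.05,0,0,0],[0.2,0,0,0,0,0,0],[0.2,0,0,0,0,0,0]],
  ],
)

```text
time: 16.75
position: [0.3427, 0.295, 0.3326]
tool_rot: [-3.109, -0.429, -0.005]
force: [-0.4, -0.1, -0.9]
grip_width: 0.0354
finger_force: 59.9
```

```bash
cat >> h.py <<'E'
def eyetool(zt=-.009):
    c=eyes.capture('wrist');f=c['frame'];V=cv2.cvtColor(f,cv2.COLOR_BGR2HSV)[...,2]
    for th in (90,120,150,180):
        k,h=cv2.findContours((V>th).astype(np.uint8),cv2.RETR_CCOMP,cv2.CHAIN_APPROX_NONE)
        for i,q in enumerate(k):
            if h[0][i][3]>=0 and cv2.contourArea(q)>700:
                (x,y),ax,_=cv2.fitEllipse(q)
                if .75<min(ax)/max(ax) and max(ax)<80:
                    o=np.array(intool(c['xyz']));d=intool(ray(c,x,y,True)+status.get_obs()['position']);print('eye',th,round(x,1),round(y,1),np.round(ax,1),(o+d*(zt-o[2])/d[2]).round(4))
    return c
E
python3 - <<'E'
from h import *
eyetool()
E=(.0525,-.0007,-.003)
plan([((.5,0,.33),None),hang(2,E,.05)],.2)
E
```

```text
eye 90 319.1 181.3 [46.8 49.6] [ 0.0543 -0.0001 -0.009 ]
eye 120 319.4 183.6 [51.7 52.3] [ 0.0534  0.     -0.009 ]
eye 150 319.6 185.0 [54.2 56.4] [ 0.0529  0.0001 -0.009 ]
8 x [0.2, np.float64(0.0151), np.float64(0.068), np.float64(0.0001), 0, 0, 0]
7 x [0.2, 0, 0, 0, np.float64(-0.0616), np.float64(0.1411), np.float64(0.2275)]
6 x [0.2, np.float64(0.0373), np.float64(0.0356), np.float64(0.0384), 0, 0, 0]
at [0.3421 0.2945 0.331 ] q6 1.95 w 0.035461906199967905 F [-0.2  0.1 -0.8] 16.8
```

Emit:
apply_moves(
  deltas=[
    [[0.2,0.015,0.068,0,0,0,0],[0.2,0.015,0.068,0,0,0,0],[0.2,0.015,0.068,0,0,0,0],[0.2,0.015,0.068,0,0,0,0],[0.2,0.015,0.068,0,0,0,0],[0.2,0.015,0.068,0,0,0,0],[0.2,0.015,0.068,0,0,0,0],[0.2,0.015,0.068,0,0,0,0]],
  ],
)

```text
time: 17.6
position: [0.4994, -0.0015, 0.3282]
tool_rot: [-3.109, -0.428, 0.005]
force: [0.4, 0.6, -0.5]
grip_width: 0.0353
finger_force: 59.9
```

Emit:
apply_moves(
  deltas=[
    [[0.2,0,0,0,-0.062,0.141,0.228],[0.2,0,0,0,-0.062,0.141,0.228],[0.2,0,0,0,-0.062,0.141,0.228],[0.2,0,0,0,-0.062,0.141,0.228],[0.2,0,0,0,-0.062,0.141,0.228],[0.2,0,0,0,-0.062,0.141,0.228],[0.2,0,0,0,-0.062,0.141,0.228],[0.2,0.037,0.036,0.024,0,0,0],[0.2,0.037,0.036,0.024,0,0,0],[0.2,0.037,0.036,0.024,0,0,0],[0.2,0,0,0,0,0,0],[0.2,0,0,0,0,0,0]],
  ],
)

```text
time: 18.8
position: [0.5333, -0.0969, 0.3238]
tool_rot: [2.801, -0.782, 0.742]
force: [0.5, 0.7, 0.1]
grip_width: 0.0352
finger_force: 60.1
```

```bash
python3 - <<'E'
from h import *
E=(.0532,0,-.003)
eyetool()
plan([hang(2,E,.05)],.2)
E
```

```text
eye 90 315.8 179.7 [41.2 49.2] [ 0.0538 -0.0011 -0.009 ]
eye 120 319.1 180.9 [47.3 51.3] [ 0.0533  0.0002 -0.009 ]
eye 150 319.1 181.0 [48.8 53.5] [ 0.0533  0.0002 -0.009 ]
eye 180 318.4 292.0 [61.6 67.3] [ 0.0082 -0.0002 -0.009 ]
eye 180 319.4 182.3 [53.7 54.1] [ 0.0528  0.0003 -0.009 ]
1 x [0.2, 0, 0, 0, np.float64(0.0047), np.float64(0.009), np.float64(-0.0006)]
3 x [0.2, np.float64(0.0381), np.float64(0.0346), np.float64(0.0524), 0, 0, 0]
at [ 0.5335 -0.0962  0.3244] q6 2.15 w 0.035310690263474 F [-0.2  0.3 -0.2] 18.85
```

Emit:
apply_moves(
  deltas=[
    [[0.2,0.038,0.035,0.052,0.005,0.009,0],[0.2,0.038,0.035,0.052,0,0,0],[0.2,0.038,0.034,0.052,0,0,0],[0.2,0,0,0,0,0,0],[0.2,0,0,0,0,0,0]],
  ],
)

```text
time: 19.35
position: [0.5928, -0.2038, 0.2781]
tool_rot: [2.803, -0.778, 0.751]
force: [0.6, -0.6, -0.4]
grip_width: 0.0354
finger_force: 60.2
```

```bash
cat >> h.py <<'E'
def pegseen(i):
    """bright peg tip near its prediction, inside the eye"""
    c=eyes.capture('wrist');p=proj(c,TIPS[i-1],True);g=cv2.cvtColor(c['frame'],cv2.COLOR_BGR2GRAY)
    x0,y0=int(p[0])-16,int(p[1])-14;s=g[y0:y0+28,x0:x0+32]
    k=cv2.HoughCircles(cv2.resize(s,None,fx=4,fy=4,interpolation=cv2.INTER_CUBIC),cv2.HOUGH_GRADIENT,1,30,param1=80,param2=10,minRadius=20,maxRadius=40)
    print('pred',p.round(1),'seen',None if k is None else [(round(x0+q[0]/4,1),round(y0+q[1]/4,1),q[2]/4) for q in k[0][:3]])
    np.set_printoptions(linewidth=250);print(s[::2,::2]);return c
E
python3 - <<'E'
from h import *
plan([hang(2,(.0532,0,-.003),.05)],.2);pegseen(2);eyetool()
E
```

```text
1 x [0.2, np.float64(-0.0005), np.float64(0.0011), np.float64(0.0016), 0, 0, 0]
at [ 0.5928 -0.2038  0.2781] q6 1.9 w 0.03542140490396274 F [ 0.6 -0.6 -0.4] 19.35
pred [321.5 168.1] seen [(np.float32(322.6), np.float32(168.1), np.float32(7.0))]
[[237 237 236 235 237 237 238 241 239 238 236 236 236 236 236 231]
 [238 238 240 244 217 218 183 171 181 201 228 237 241 237 235 231]
 [242 233 179 140 137 132 129 132 134 130 138 145 174 215 243 233]
 [183 130 130 112 111 108 119 123 135 135 126 118 121 146 155 220]
 [142 111 113 111 114 105 129 168 180 181 171 130 114 114 132 145]
 [110 113 112 113 113 107 164 183 192 194 188 168 109 117 116 126]
 [110 110 110 111 110 118 167 184 204 203 182 174 131 118 119 119]
 [ 80  80  81  82  81 114 159 175 182 185 180 164 126  88  91  93]
 [ 80  81  83  83  84  95 143 160 166 168 163 147  99  92  92  95]
 [ 80  82  84  84  85  84 114 135 145 145 139 114  90  93  93  95]
 [ 80  82  82  85  88  86  88  97 104 110  99  91  93  95  94  97]
 [ 79  82  84  85  86  88  89  88  90  90  92  93  95  97  97  97]
 [ 79  80  82  84  86  87  89  90  90  92  93  94  95  96  98  98]
 [ 77  83  82  85  87  88  89  91  93  92  94  95  97  97  98 101]]
eye 120 318.7 182.4 [44.3 51.8] [ 0.0524 -0.0004 -0.009 ]
eye 150 319.1 181.0 [49.  53.3] [ 0.0529 -0.0002 -0.009 ]
eye 180 318.5 292.0 [61.6 67.2] [ 0.0079 -0.0005 -0.009 ]
eye 180 319.4 182.2 [53.7 54.2] [ 0.0525 -0.0001 -0.009 ]
```

Prediction and image agree, so I'll insert on peg 2 and release.

Emit:
apply_moves(
  deltas=[
    [[0.2,0,0.001,0,0,0,0],[0.2,0,0,0.02,0,0,0],[0.2,0,0,0.02,0,0,0],[0.2,0,0,0.02,0,0,0],[0.2,0,0,0.02,0,0,0],[0.2,0,0,0.02,0,0,0],[0.2,0,0,0.02,0,0,0],[0.2,0,0,0.022,0,0,0],[0.2,0,0,0,0,0,0]],
  ],
)

```text
time: 20.35
position: [0.6292, -0.2271, 0.2034]
tool_rot: [2.802, -0.778, 0.751]
force: [-0.1, -0.3, -1.7]
grip_width: 0.0352
finger_force: 60.2
```

```bash
python3 - <<'E'
from h import *
plan([hang(2,(.0529,0,-.003),-.035)],.2)
c=eyes.capture('wrist');p=proj(c,TIPS[1],True);g=cv2.cvtColor(c['frame'],cv2.COLOR_BGR2GRAY);x,y=p.astype(int);np.set_printoptions(linewidth=250)
print(p,g[y-45:y+30:5,x-45:x+46:5])
E
```

```text
1 x [0.2, np.float64(-0.0001), np.float64(-0.0008), np.float64(-0.0005), 0, 0, 0]
at [ 0.6292 -0.2271  0.2034] q6 1.91 w 0.03515867888393385 F [-0.1 -0.3 -1.7] 20.35
[319.30011582 194.91600386] [[239 235 238 235 236 238 238 237 237 237 236 235 233 230 233 232 230 223 223]
 [236 233 235 234 234 236 236 235 236 239 236 235 233 230 233 233 232 233 235]
 [236 233 235 234 235 236 245 140 124 119 113 143 231 231 233 233 232 233 236]
 [236 233 235 234 236 201  99 109 104 101 122 110 115 165 233 233 231 233 235]
 [235 233 236 234 242 112 112 114  99 132 128 111 119 116 229 233 232 233 235]
 [235 234 236 235 178 109 111 114 123 132 135 119 121 122 182 233 231 232 235]
 [236 232 236 235 126 110 112 114 125 133 134 130 124 126 114 234 231 232 234]
 [234 233 236 236 113  71  74  84 153 176 178 142  99 103 119 232 231 231 233]
 [235 233 235 236 147  69  73 117 175 191 192 177  99 105 116 233 229 230 233]
 [235 233 236 235 222 121  72 123 170 188 188 173 109 123 216 232 230 230 232]
 [234 233 235 234 237 173 112  73 145 163 165 151 118 150 229 231 228 228 231]
 [234 233 235 235 234 236 183 133  99 102 121 125 156 225 231 231 227 230 230]
 [234 233 235 234 234 238 238 243 142 138 144 159 233 232 231 230 228 229 230]
 [234 233 235 234 234 237 238 239 154 158 157 156 237 231 232 230 227 229 230]
 [235 233 235 233 233 237 238 237 219 158 157 157 233 233 232 230 228 229 230]]
```

Emit:
apply_moves(
  deltas=[
    [[0.6,0,0,0,0,0,0],[0.6,0,0,0,0,0,0],[0.6,0,0,-0.02,0,0,0],[0.6,0,0,-0.06,0,0,0],[0.6,0,0,-0.08,0,0,0],[0.6,0,0,-0.08,0,0,0],[0.6,0,0,-0.07,0,0,0],[0.6,0,0,0,0,0,0]],
  ],
)

```text
time: 21.2
position: [0.551, -0.1786, 0.3789]
tool_rot: [2.795, -0.776, 0.781]
force: [0.0, 0.2, 0.1]
grip_width: 0.0511
finger_force: 0.0
```

```bash
python3 - <<'E'
from h import *
c=eyes.capture('top');f=c['frame']
hsv=cv2.cvtColor(f,cv2.COLOR_BGR2HSV);H,S,V=[hsv[...,i].astype(int) for i in range(3)]
for _,m,s,ce in blobs((H>45)&(H<80)&(S>60)&(V>80),15): print('green',s,ce.round(1),onz(c,*ce,.012).round(4))
w=((V>150)&(S<50)).astype(np.uint8);w[:290]=0;w[380:]=0;w[:,:270]=0;w[:,480:]=0
wo=cv2.morphologyEx(w,cv2.MORPH_OPEN,np.ones((7,7)))
for _,m,s,ce in blobs(wo,100):
    yy,xx=np.nonzero(m);rc=cv2.minAreaRect(np.c_[xx,yy].astype(np.float32));print('handle',s,rc,onz(c,*rc[0],.03).round(4))
sh=w.copy();sh[cv2.dilate(wo,np.ones((9,9)))>0]=0
for _,m,s,ce in blobs(sh,30):
    yy,xx=np.nonzero(m);l=cv2.fitLine(np.c_[xx,yy].astype(np.float32),cv2.DIST_HUBER,0,.01,.01).ravel();P=[onz(c,*(l[2:]+t*l[:2]),.024) for t in (-40,40)];d=P[1]-P[0];print('shank',s,np.degrees(np.arctan2(d[1],d[0])),P)
# scene: greens
s_=eyes.capture('scene');hs=cv2.cvtColor(s_['frame'],cv2.COLOR_BGR2HSV).astype(int)
for _,m,s,ce in blobs((hs[...,0]>45)&(hs[...,0]<80)&(hs[...,1]>60)&(hs[...,2]>60),15): print('scene green',s,ce.round(1))
for i in range(2):print(proj(s_,TIPS[i]-.074*AX-[0,0,.045]).round(1))
print(status.get_obs()['position'])
E
```

```text
green [399 168  11   8  59] [404.1 171.7] [ 0.7353 -0.2107  0.012 ]
green [428 186  11   7  41] [433.4 188.8] [ 0.6915 -0.2876  0.012 ]
green [608 192  32  19 354] [623.9 200.9] [ 0.6695 -0.7912  0.012 ]
green [204 222  10  10  77] [208.5 226.2] [0.5824 0.2931 0.012 ]
green [256 235   9   9  71] [259.9 238.9] [0.5521 0.1606 0.012 ]
handle [344 355  18  12 183] ((352.5, 360.5), (11.0, 17.0), 90.0) [ 0.2515 -0.0793  0.03  ]
shank [349 301  10  36  55] -14.817678056810074 [array([ 0.2586665 , -0.05546582,  0.024     ]), array([ 0.45154276, -0.10648959,  0.024     ])]
shank [455 330  12  40  71] -15.18001802111029 [array([ 0.18709764, -0.32784752,  0.024     ]), array([ 0.37955438, -0.38006479,  0.024     ])]
shank [293 338  36  14 100] -75.38335623106394 [array([0.26689295, 0.12388016, 0.024     ]), array([ 0.31721703, -0.06908713,  0.024     ])]
scene green [153 152  19  11 107] [162.1 156.9]
scene green [224 197   4   8  19] [225.6 200.2]
scene green [224 214   4   9  23] [225.5 218.2]
scene green [360 337   6   8  20] [363.1 340. ]
[215.8 223.8]
[217.1 206.5]
[ 0.54981254 -0.17870504  0.37120504]
```

Both sliders hang. Now I'll get the rod, starting with the tool above its handle.

```bash
python3 - <<'E'
from h import *
plan([((.45,-.2,.37),yawR(104)),((.36,-.255,.14),None)],.7)
E
```

```text
18 x [0.7, 0, 0, 0, np.float64(0.0692), np.float64(-0.0292), np.float64(-0.2542)]
3 x [0.7, np.float64(0.0019), np.float64(-0.0567), np.float64(0.0007), 0, 0, 0]
6 x [0.7, np.float64(-0.0088), np.float64(-0.028), np.float64(0.0639), 0, 0, 0]
at [ 0.5498 -0.1787  0.3712] q6 1.89 w 0.051232582139120006 F [-0.   0.8 -0.7] 21.3
```

Emit:
apply_moves(
  deltas=[
    [[0.7,0,0,0,0.069,-0.029,-0.254],[0.7,0,0,0,0.069,-0.029,-0.254],[0.7,0,0,0,0.069,-0.029,-0.254],[0.7,0,0,0,0.069,-0.029,-0.254],[0.7,0,0,0,0.069,-0.029,-0.254],[0.7,0,0,0,0.069,-0.029,-0.254],[0.7,0,0,0,0.069,-0.029,-0.254],[0.7,0,0,0,0.069,-0.029,-0.254],[0.7,0,0,0,0.069,-0.029,-0.254]],
  ],
)

```text
time: 22.2
position: [0.5489, -0.1791, 0.365]
tool_rot: [2.864, 0.986, 0.459]
force: [-0.3, 0.1, 0.4]
grip_width: 0.0604
finger_force: 0.0
```

Emit:
apply_moves(
  deltas=[
    [[0.7,0,0,0,0.069,-0.029,-0.254],[0.7,0,0,0,0.069,-0.029,-0.254],[0.7,0,0,0,0.069,-0.029,-0.254],[0.7,0,0,0,0.069,-0.029,-0.254],[0.7,0,0,0,0.069,-0.029,-0.254],[0.7,0,0,0,0.069,-0.029,-0.254],[0.7,0,0,0,0.069,-0.029,-0.254],[0.7,0,0,0,0.069,-0.029,-0.254],[0.7,0,0,0,0.069,-0.029,-0.254],[0.7,0,0,0,0,0,0]],
  ],
)

```text
time: 23.2
position: [0.5498, -0.1784, 0.3649]
tool_rot: [-1.931, -2.468, 0.004]
force: [-0.7, -0.1, 0.1]
grip_width: 0.0596
finger_force: 0.0
```

```bash
python3 - <<'E'
from h import *
plan([((.36,-.255,.14),yawR(104))],.7)
E
```

```text
1 x [0.7, 0, 0, 0, np.float64(-0.0133), np.float64(-0.0093), np.float64(-0.0028)]
7 x [0.7, np.float64(-0.0068), np.float64(-0.0483), np.float64(0.0535), 0, 0, 0]
at [ 0.5498 -0.1784  0.3649] q6 -0.6 w 0.05964227219011977 F [-0.7 -0.1  0.1] 23.2
```

Emit:
apply_moves(
  deltas=[
    [[0.7,-0.007,-0.048,0.053,-0.013,-0.009,0],[0.7,-0.007,-0.048,0.053,0,0,0],[0.7,-0.007,-0.048,0.053,0,0,0],[0.7,-0.007,-0.048,0.053,0,0,0],[0.7,-0.007,-0.048,0.053,0,0,0],[0.7,-0.007,-0.048,0.053,0,0,0],[0.7,-0.007,-0.048,0.053,0,0,0],[0.7,0,0,0,0,0,0],[0.7,0,0,0,0,0,0]],
  ],
)

```text
time: 24.1
position: [0.3602, -0.2555, 0.1431]
tool_rot: [1.942, 2.468, 0.003]
force: [0.6, 0.5, -0.0]
grip_width: 0.0598
finger_force: 0.0
```

```bash
python3 - <<'E'
from h import *
c=eyes.capture('wrist');f=c['frame'];cv2.imwrite('pics/w8.png',f);V=cv2.cvtColor(f,cv2.COLOR_BGR2HSV)[...,2]
print(status.get_obs()['position'])
for n,P in dict(hc=(.3577,-.252,.03),front=(.3577-.055*.242,-.252+.055*.970,.03),foot=(.2819,.0663,.006)).items():print(n,proj(c,P,True).round(1))
E
```

```text
[ 0.36189824 -0.25624829  0.14460162]
hc [314.1 226.6]
front [313.3 150.4]
foot [ 316.  -141.1]
```

View pics/w8.png

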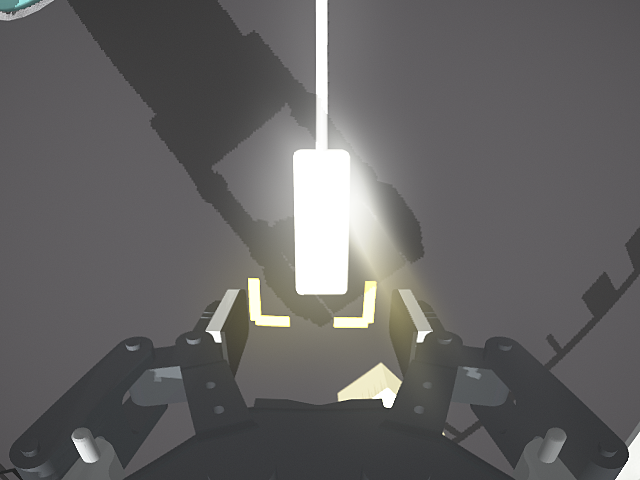

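The handle runs from (322,150) to (321,294) and is parallel to the tool. The yellow corner marks behind it are at (255,320) and (368,325).

```bash
python3 - <<'E'
from h import *
c=eyes.capture('wrist')
F=onz(c,322,150.5,.03,True);B=onz(c,321,293.5,.03,True);print(F,B,np.linalg.norm(F-B),(F+B)/2,np.degrees(np.arctan2(*(F-B)[1::-1])))
for p in [(249,278),(255,323),(290,323),(334,325),(368,325),(374,281)]:print(p,onz(c,*p,0,True).round(4))
g=(F+B)/2;g[2]=0;dr=(F-B)/np.linalg.norm(F-B);dr[2]=0
plan([(g-.012*dr+[0,0,.06],yawR(104)),(g-.012*dr+[0,0,.008],None)],.7)
E
```

```text
[ 0.3521838  -0.19837703  0.03      ] [ 0.37738565 -0.30416885  0.03      ] 0.10875220619946874 [ 0.36478472 -0.25127294  0.03      ] 103.39932661975358
(249, 278) [ 0.3175 -0.3183  0.    ]
(255, 323) [ 0.3302 -0.3607  0.    ]
(290, 323) [ 0.361  -0.3526  0.    ]
(334, 325) [ 0.3999 -0.3453  0.    ]
(368, 325) [ 0.43   -0.3386  0.    ]
(374, 281) [ 0.4226 -0.2957  0.    ]
1 x [0.7, 0, 0, 0, np.float64(0.0105), np.float64(0.0078), np.float64(-0.0084)]
2 x [0.7, np.float64(-0.0061), np.float64(0.0025), np.float64(0.0713), 0, 0, 0]
2 x [0.7, np.float64(0.0), np.float64(0.0), np.float64(0.0433), 0, 0, 0]
at [ 0.3629 -0.2566  0.1455] q6 -0.91 w 0.05985104244798934 F [-0.1  0.4  0.3] 24.2
```

Emit:
apply_moves(
  deltas=[
    [[0.7,-0.006,0.0025,0.07,0.01,0.008,-0.008],[0.7,-0.006,0.0025,0.07,0,0,0],[0.7,0,0,0.043,0,0,0],[0.7,0,0,0.042,0,0,0],[0.7,0,0,0,0,0,0],[0.7,0,0,0,0,0,0]],
  ],
)

```text
time: 24.8
position: [0.3677, -0.2626, 0.0103]
tool_rot: [-1.931, -2.476, 0.0]
force: [-0.2, 0.3, 0.4]
grip_width: 0.0597
finger_force: 0.0
```

Emit:
apply_moves(
  deltas=[
    [[0.2,0,0,0,0,0,0],[0.2,0,0,0,0,0,0],[0.2,0,0,0,0,0,0],[0.2,0,0,0,0,0,0],[0.2,0,0,0,0,0,0],[0.2,0,0,0,0,0,0]],
  ],
  force=100,
)

```text
time: 25.4
position: [0.3682, -0.2636, 0.0121]
tool_rot: [1.931, 2.475, -0.0]
force: [-0.2, 1.1, 6.1]
grip_width: 0.0371
finger_force: 100.7
```

```bash
python3 - <<'E'
from h import *
o=status.get_obs();p=o['position'];M=R.from_rotvec(o['tool_rot']).as_matrix();print(np.degrees(np.arctan2(M[1,0],M[0,0])))
plan([(p+[0,0,.2],None),((.5148,.0049,.212),yawR(76.96))],.2)
E
```

```text
104.07432381155319
5 x [0.2, np.float64(-0.0001), np.float64(0.0001), np.float64(-0.0667), 0, 0, 0]
4 x [0.2, 0, 0, 0, np.float64(0.0009), np.float64(0.0008), np.float64(0.2366)]
7 x [0.2, np.float64(0.0702), np.float64(0.0196), np.float64(0.0), 0, 0, 0]
at [ 0.3682 -0.2636  0.0121] q6 -0.92 w 0.037147028121812295 F [-0.2  1.1  6.1] 25.4
```

Emit:
apply_moves(
  deltas=[
    [[0.2,0,0,-0.03,0,0,0],[0.2,0,0,-0.06,0,0,0],[0.2,0,0,-0.067,0,0,0],[0.2,0,0,-0.067,0,0,0],[0.2,0,0,-0.067,0,0,0],[0.2,0,0,-0.06,0,0,0],[0.2,0,0,0,0,0,0.237],[0.2,0,0,0,0,0,0.237],[0.2,0,0,0,0,0,0.237],[0.2,0,0,0,0,0,0.237],[0.2,0,0,0,0,0,0]],
  ],
)

```text
time: 26.5
position: [0.3669, -0.2626, 0.2214]
tool_rot: [2.46, 1.953, -0.0]
force: [-0.7, 0.5, -0.9]
grip_width: 0.0368
finger_force: 100.7
```

Emit:
apply_moves(
  deltas=[
    [[0.2,0.07,0.02,0,0,0,0],[0.2,0.07,0.02,0,0,0,0],[0.2,0.07,0.02,0,0,0,0],[0.2,0.07,0.02,0,0,0,0],[0.2,0.07,0.02,0,0,0,0],[0.2,0.07,0.02,0,0,0,0],[0.2,0.07,0.02,0,0,0,0],[0.2,0,0,0,0,0,0],[0.2,0,0,0,0,0,0]],
  ],
)

```text
time: 27.4
position: [0.5151, 0.0057, 0.2204]
tool_rot: [-2.454, -1.959, 0.001]
force: [-0.5, -0.2, -1.1]
grip_width: 0.0373
finger_force: 100.7
```

```bash
python3 - <<'E'
from h import *
plan([((.5148,.0049,.212),yawR(76.96))],.2)
o=status.get_obs();M=R.from_rotvec(o['tool_rot']).as_matrix()
c=eyes.capture('top');s=eyes.capture('scene')
tf=lambda P:o['position']+M@np.array(P)
for n,P in dict(foot=(.3427,0,.008),bend=(.3427,0,-.012),mid=(.2,0,-.012)).items():print(n,tf(P).round(4),proj(c,tf(P)).round(1),proj(s,tf(P)).round(1))
u=proj(c,tf((.3427,0,0))).astype(int)
a=cv2.resize(c['frame'][u[1]-30:u[1]+40,u[0]-40:u[0]+90],(780,420),interpolation=cv2.INTER_CUBIC)
cv2.imwrite('pics/t9.png',a);print(u-[40,30])
g=cv2.cvtColor(s['frame'],cv2.COLOR_BGR2GRAY);q=proj(s,tf((.3427,0,0))).astype(int);print(q);cv2.imwrite('pics/s9.png',g[q[1]-40:q[1]+40,q[0]-40:q[0]+40])
E
```

```text
1 x [0.2, 0, 0, 0, np.float64(-0.0041), np.float64(-0.001), np.float64(0.008)]
1 x [0.2, np.float64(-0.0015), np.float64(-0.0003), np.float64(0.014), 0, 0, 0]
at [0.5151 0.0057 0.2204] q6 0.19 w 0.03726464018934483 F [-0.5 -0.2 -1.1] 27.4
foot [0.5911 0.3399 0.2126] [165.5 211. ] [377.1 312.8]
bend [0.5912 0.3399 0.2326] [162.5 209.6] [377.9 307.8]
mid [0.5595 0.2007 0.2325] [228.6 225.8] [348.4 263.2]
[124 180]
[377 310]
```

```bash
cat >> h.py <<'E'
def rodsee(name,ref,box,th=35):
    """changed pixels (rod) against the start picture, in box x0,y0,x1,y1"""
    c=eyes.capture(name);d=cv2.absdiff(c['frame'],cv2.imread(ref)).max(2)
    x0,y0,x1,y1=box;m=(d[y0:y1,x0:x1]>th);return c,m,d
E
python3 - <<'E'
from h import *
np.set_printoptions(linewidth=250)
c,m,d=rodsee('top','pics/top0.png',(145,195,245,245))
for r in m[::1]: print(''.join('#' if x else '.' for x in r))
c,m,d=rodsee('scene','pics/scene0.png',(340,270,410,335))
for r in m[::1]: print(''.join('#' if x else '.' for x in r))
E
```

```text
....................................................................................................
....................................................................................................
....................................................................................................
....................................................................................................
....................................................................................................
....................................................................................................
....................................................................................................
....................................................................................................
....................................................................................................
....................................................................................................
..........................................................................................
[... 7864 characters left out ...]
.............................................................
......................................................................
......................................................................
......................................................................
......................................................................
......................................................................
......................................................................
......................................................................
......................................................................
......................................................................
```

```bash
python3 - <<'E'
from h import *
c=eyes.capture('top');s=eyes.capture('scene')
for a,b in [((165,212.7),(379,313)),((166.5,208),(383.5,311.5)),((163.7,217.5),(374,315)),((162.,212.2),(378.5,309))]:
    P,e=tri(c,a,s,b);print(P.round(4),e.round(4),intool(P).round(4))
E
```

```text
[0.5874 0.3419 0.2105] 0.0009 [ 0.3458 -0.0061  0.0098]
[0.5893 0.343  0.2201] 0.0203 [ 3.473e-01 -4.500e-03  2.000e-04]
[0.586  0.3406 0.1998] 0.0199 [ 0.3442 -0.0071  0.0206]
[0.5877 0.3415 0.2266] 0.0035 [ 0.3455 -0.0058 -0.0062]
```

Emit:
apply_moves(
  deltas=[
    [[0.2,-0.001,0,0,-0.004,-0.001,0.034],[0.2,0,0,0.05,0,0,0],[0.2,0,0,0.06,0,0,0],[0.2,0,0,0.06,0,0,0],[0.2,0,0,0.06,0,0,0],[0.2,0,0,0.05,0,0,0],[0.2,0,0,0,0,0,0],[0.2,0,0,0,0,0,0]],
  ],
)

```text
time: 28.5
position: [0.5145, 0.0041, 0.052]
tool_rot: [-2.476, -1.931, 0.001]
force: [1.5, -0.9, -0.7]
grip_width: 0.037
finger_force: 100.6
```

```bash
python3 - <<'E'
from h import *
o=status.get_obs();print(o['position'],o['force'])
c,m,d=rodsee('top','pics/top0.png',(165,200,255,250))
for r in m: print(''.join('#' if x else '.' for x in r))
M=R.from_rotvec(o['tool_rot']).as_matrix()
print([proj(c,o['position']+M@np.array(P)).round(1) for P in [(.3458,-.017,.01),(.3458,.017,.01),(.3458,0,-.012),(.25,0,-.012),(.15,0,-.012)]])
E
```

```text
[0.5144521  0.00406326 0.05197814] [ 1.50620151 -0.85530371 -0.73515602]
..........................................................................................
..........................................................................................
..........................................................................................
..........................................................................................
..........................................................................................
..........................................................................................
..........................................................................................
..........................................................................................
..........................................................................................
..........................................................................................
..........................................................................................
..........................
[... 2938 characters left out ...]
......................................
..........................................................................................
..........................................................................................
..........................................................................................
..........................................................................................
..........................................................................................
..........................................................................................
[array([185.5, 224.5]), array([189.3, 211.5]), array([185. , 216.8]), array([222.6, 227. ]), array([261.9, 237.6])]
```

```bash
cat >> h.py <<'E'
M0=np.array([.5409,.1169]);UX=np.array([np.cos(np.radians(76.96)),np.sin(np.radians(76.96))]);UY=np.array([-UX[1],UX[0]])
def gap(P): d=np.array(P)[:2]-M0; return np.array([d@UX,d@UY]).round(4)
E
python3 - <<'E'
from h import *
c=eyes.capture('top');print(gap(onz(c,187.5,219.7,.042)),gap(onz(c,189.5,213,.042)),gap(onz(c,186,226,.042)))
o=status.get_obs();M=R.from_rotvec(o['tool_rot']).as_matrix();print(gap(o['position']),np.degrees(np.arctan2(M[1,0],M[0,0])),o['position'])
E
```

```text
[ 0.2285 -0.0021] [ 0.2281 -0.0197] [0.2279 0.0141]
[-0.1153 -0.0018] 75.90839183494244 [0.51665838 0.00412649 0.05405123]
```

Emit:
apply_moves(
  deltas=[
    [[0.2,0,0,0.025,0,0,0],[0.2,0,0,0.02,0,0,0],[0.2,0,0,0.01,0,0,0],[0.2,0,0,0.004,0,0,0],[0.2,0,0,0,0,0,0],[0.2,0,0,0,0,0,0]],
  ],
)

```text
time: 29.2
position: [0.5151, 0.0044, 0.0169]
tool_rot: [-2.476, -1.933, -0.001]
force: [0.7, -0.2, -1.9]
grip_width: 0.0371
finger_force: 100.7
```

```bash
python3 - <<'E'
from h import *
o=status.get_obs();print(o['position'],o['force'],o['grip_width'])
c,m,d=rodsee('top','pics/top0.png',(175,205,235,235))
for r in m: print(''.join('#' if x else '.' for x in r))
E
```

```text
[0.51509945 0.00440115 0.01690073] [ 0.66396182 -0.2388672  -1.88506501] 0.037116565867137866
............................................................
............................................................
............................................................
............................................................
............................................................
............................................................
............................................................
............................................................
............................................................
............................................................
.................##.........................................
................####........................................
................####........................................
...............#####........................................
.............#######........................................
............#########.......................................
............##########......................................
.............#########.###..................................
..............########.#######..............................
..............####..#.#######.#####.........................
.............#####.......#############......................
.............####...........#.############..................
.............####................######.######..............
..............##.....................#.#########............
........................................#######.######......
...........................................###..######.##.##
................................................#######..###
...................................................###...###
.......................................................#.###
...........................................................#
```

The foot is down behind the inner slider with no contact force. Now I'll pull both out along the gap axis.

Emit:
apply_moves(
  deltas=[
    [[0.2,-0.015,0.0003,0,0,0,0],[0.2,-0.02,0.0004,0,0,0,0],[0.2,-0.03,0.0005,0,0,0,0],[0.2,-0.03,0.0005,0,0,0,0],[0.2,-0.03,0.0005,0,0,0,0],[0.2,-0.03,0.0005,0,0,0,0],[0.2,-0.03,0.0005,0,0,0,0],[0.2,0,0,0,0,0,0]],
  ],
)

```text
time: 30.05
position: [0.489, -0.1061, 0.0166]
tool_rot: [-2.479, -1.93, 0.001]
force: [0.3, 0.1, -0.6]
grip_width: 0.0367
finger_force: 100.8
```

```bash
cat >> h.py <<'E'
def topgreen():
    c=eyes.capture('top');hs=cv2.cvtColor(c['frame'],cv2.COLOR_BGR2HSV).astype(int)
    for _,m,s,ce in blobs((hs[...,0]>45)&(hs[...,0]<80)&(hs[...,1]>60)&(hs[...,2]>80),12):
        if s[4]<200: P=onz(c,*ce,.012);print('green',s[4],ce.round(1),P.round(4),'gap',gap(P))
    return c
E
python3 - <<'E'
from h import *
topgreen();o=status.get_obs();print(o['position'],gap(o['position']),o['force'],o['grip_width'])
E
```

```text
green 59 [404.1 171.7] [ 0.7354 -0.2107  0.012 ] gap [-0.2753 -0.2634]
green 39 [433.4 188.8] [ 0.6915 -0.2874  0.012 ] gap [-0.3599 -0.238 ]
green 16 [249.2 232.8] [0.5673 0.1885 0.012 ] gap [ 0.0757 -0.0096]
green 26 [247.3 238.4] [0.5529 0.1928 0.012 ] gap [0.0767 0.0055]
green 40 [291.6 250.6] [0.5234 0.0787 0.012 ] gap [-0.0412  0.0084]
[ 0.48922771 -0.10515115  0.01662839] [-2.28e-01  2.00e-04] [ 0.26610629  0.19449365 -1.1212882 ] 0.03727458577499229
```

Emit:
apply_moves(
  deltas=[
    [[0.2,-0.02,0.0005,0,0,0,0],[0.2,-0.03,0.0005,0,0,0,0],[0.2,-0.03,0.0005,0,0,0,0],[0.2,-0.03,0.0005,0,0,0,0],[0.2,-0.03,0.0005,0,0,0,0],[0.2,-0.03,0.0005,0,0,0,0],[0.2,-0.03,0.0005,0,0,0,0],[0.2,-0.03,0.0005,0,0,0,0],[0.2,-0.03,0.0005,0,0,0,0],[0.2,-0.03,0.0005,0,0,0,0],[0.2,-0.015,0.0005,0,0,0,0],[0.2,0,0,0,0,0,0]],
  ],
)

```text
time: 31.3
position: [0.4483, -0.283, 0.0165]
tool_rot: [-2.478, -1.931, 0.0]
force: [-0.1, -0.2, -2.5]
grip_width: 0.0372
finger_force: 100.7
```

```bash
python3 - <<'E'
from h import *
topgreen();o=status.get_obs();print(o['position'],gap(o['position']),o['force'],o['grip_width'])
E
```

```text
green 57 [404.1 171.7] [ 0.7353 -0.2107  0.012 ] gap [-0.2753 -0.2633]
green 45 [433.4 188.9] [ 0.6914 -0.2876  0.012 ] gap [-0.3601 -0.2379]
green 12 [317.  249.8] [0.5268 0.0136 0.012 ] gap [-0.1038 -0.0096]
green 26 [315.3 255.4] [0.5122 0.0177 0.012 ] gap [-0.1031  0.0055]
green 42 [359.7 267.5] [ 0.483  -0.0966  0.012 ] gap [-0.2211  0.0082]
[ 0.44828141 -0.28226753  0.0164175 ] [-4.098e-01  2.000e-04] [ 0.38309183 -0.6164992  -1.77009262] 0.037492689938181126
```

Both sliders are clear of the gap. Now the rod goes back.

```bash
python3 - <<'E'
from h import *
p=status.get_obs()['position']
plan([(p+[0,0,.12],None),((.367,-.267,.1364),yawR(103)),((.367,-.267,.015),None)],.2)
E
```

```text
3 x [0.2, np.float64(0.0), np.float64(-0.0), np.float64(-0.0667), 0, 0, 0]
4 x [0.2, 0, 0, 0, np.float64(-0.0002), np.float64(-0.0003), np.float64(-0.2365)]
2 x [0.2, np.float64(0.0276), np.float64(-0.0631), np.float64(0.0), 0, 0, 0]
3 x [0.2, np.float64(0.0), np.float64(0.0), np.float64(0.0674), 0, 0, 0]
at [ 0.4483 -0.2823  0.0164] q6 -0.36 w 0.037492689938181126 F [ 0.4 -0.6 -1.8] 31.35
```

Emit:
apply_moves(
  deltas=[
    [[0.2,0,0,-0.06,0,0,0],[0.2,0,0,-0.07,0,0,0],[0.2,0,0,-0.07,0,0,0],[0.2,0,0,0,0,0,-0.237],[0.2,0,0,0,0,0,-0.237],[0.2,0,0,0,0,0,-0.237],[0.2,0,0,0,0,0,-0.237],[0.2,0.018,-0.042,0,0,0,0],[0.2,0.018,-0.042,0,0,0,0],[0.2,0.018,-0.042,0,0,0,0],[0.2,0,0,0,0,0,0]],
  ],
)

```text
time: 32.45
position: [0.3644, -0.2654, 0.1354]
tool_rot: [-1.951, -2.457, 0.0]
force: [0.8, 0.6, -2.4]
grip_width: 0.0371
finger_force: 100.9
```

```bash
python3 - <<'E'
from h import *
plan([((.367,-.267,.016),yawR(103))],.2)
topgreen()
E
```

```text
1 x [0.2, 0, 0, 0, np.float64(-0.0055), np.float64(-0.0065), np.float64(0.0038)]
3 x [0.2, np.float64(-0.0012), np.float64(0.0012), np.float64(0.0663), 0, 0, 0]
at [ 0.3644 -0.2654  0.1354] q6 -0.91 w 0.03710012836134037 F [ 0.8  0.6 -2.4] 32.45
green 57 [404.  171.7] [ 0.7353 -0.2105  0.012 ] gap [-0.275  -0.2633]
green 38 [433.2 188.8] [ 0.6915 -0.2869  0.012 ] gap [-0.3594 -0.2378]
green 69 [316. 253.] [0.5184 0.016  0.012 ] gap [-0.1033 -0.0008]
green 73 [360.1 265.8] [ 0.4875 -0.0977  0.012 ] gap [-0.2211  0.0036]
```

Emit:
apply_moves(
  deltas=[
    [[0.2,-0.001,0.001,0.065,0,0,0],[0.2,-0.001,0.001,0.065,0,0,0],[0.2,-0.001,0.001,0.05,0,0,0],[0.2,0,0,0.022,0,0,0],[0.2,0,0,0,0,0,0],[0.2,0,0,0,0,0,0]],
  ],
)

```text
time: 33.1
position: [0.3708, -0.2694, 0.0158]
tool_rot: [1.952, 2.46, 0.0]
force: [0.5, 0.0, -1.4]
grip_width: 0.0368
finger_force: 100.9
```

Emit:
apply_moves(
  deltas=[
    [[0.2,-0.004,-0.004,0.004,0,0,0],[0.2,0,0,0.002,0,0,0],[0.2,0,0,0,0,0,0],[0.7,0,0,0,0,0,0],[0.7,0,0,0,0,0,0],[0.7,0,0,0,0,0,0],[0.7,0,0,-0.03,0,0,0],[0.7,0,0,-0.07,0,0,0],[0.7,0,0,-0.08,0,0,0],[0.7,0,0,-0.08,0,0,0],[0.7,0,0,0,0,0,0]],
  ],
)

```text
time: 34.2
position: [0.3723, -0.2755, 0.1758]
tool_rot: [1.944, 2.449, -0.0]
force: [0.9, 0.2, 0.3]
grip_width: 0.0596
finger_force: 0.0
```

```bash
cat >> h.py <<'E'
def sliders(pts):
    """top view: eye, rectangle centre for sliders whose window is near given pixels"""
    c=eyes.capture('top');f=c['frame'];hsv=cv2.cvtColor(f,cv2.COLOR_BGR2HSV);V=hsv[...,2]
    for g in pts:
        x0,y0=int(g[0])-32,int(g[1])-32;v=V[y0:y0+64,x0:x0+64];l=cv2.connectedComponents((v>140).astype(np.uint8))[1];m=(l==l[32,32]).astype(np.uint8)
        k,_=cv2.findContours(m,0,1);k=max(k,key=len);hull=cv2.fillPoly(m*0,[cv2.convexHull(k)],1)
        hole=cv2.morphologyEx(((hull>0)&(v<110)).astype(np.uint8),cv2.MORPH_OPEN,np.ones((3,3)));rc=cv2.minAreaRect(k);C=onz(c,rc[0][0]+x0,rc[0][1]+y0,.012)
        for _,mm,s,ce in blobs(hole,10):
            e=onz(c,ce[0]+x0,ce[1]+y0,.010);G=onz(c,*g,.012);d=e-G;print('C',C.round(4),np.round(rc[1],1),'eye',e.round(4),'d',np.hypot(*d[:2]).round(4),'ang',np.degrees(np.arctan2(d[1],d[0])).round(1))
E
python3 - <<'E'
from h import *
sliders([(316,253),(360.1,265.8)])
print(status.get_obs()['position'])
E
```

```text
C [ 0.5111 -0.0114  0.012 ] [46.8 17.3] eye [ 0.508 -0.027  0.01 ] d 0.0442 ang -103.6
C [ 0.5111 -0.0114  0.012 ] [46.8 17.3] eye [ 0.498  -0.0548  0.01  ] d 0.0737 ang -106.0
C [ 0.4952 -0.0688  0.012 ] [48.5 17.2] eye [ 0.508 -0.027  0.01 ] d 0.0736 ang 73.8
C [ 0.4952 -0.0688  0.012 ] [48.5 17.2] eye [ 0.498  -0.0548  0.01  ] d 0.0441 ang 76.1
[ 0.3705784  -0.27417144  0.17239198]
```

```bash
python3 - <<'E'
from h import *
M=yawR(76.1);g=np.array([.498,-.0548,0])-.053*M[:,0];print(g)
plan([(g+[0,0,.11],M),(g+[0,0,.003],None)],.65)
# rod check with wrist after release: handle top edges
c=eyes.capture('top');V=cv2.cvtColor(c['frame'],cv2.COLOR_BGR2HSV)[...,2];
d=cv2.absdiff(c['frame'],cv2.imread('pics/top0.png')).max(2);m=d[335:355,280:320]>35
for r in m: print(''.join('#' if x else '.' for x in r))
E
```

```text
[ 0.48526791 -0.10624797  0.        ]
4 x [0.65, 0, 0, 0, np.float64(0.0036), np.float64(0.0029), np.float64(0.2356)]
5 x [0.65, np.float64(0.0635), np.float64(0.0237), np.float64(0.0208), 0, 0, 0]
3 x [0.65, np.float64(0.0), np.float64(0.0), np.float64(0.0594), 0, 0, 0]
at [ 0.3706 -0.2742  0.1724] q6 -0.92 w 0.060161552052110864 F [-0.4  0.4 -0.8] 34.25
........................................
........................................
........................................
..............###......................#
...........#######..................#..#
...........#######.............##..###..
...........###.###.........##..##.......
...........#######....##...##.........##
...........#########..###..........##...
...........####.#.##..........###.......
............###...........###...........
............####.....###................
............####........................
............########....................
............########....................
.............###.###....................
.............######.....................
.............####.......................
........................................
........................................
```

Emit:
apply_moves(
  deltas=[
    [[0.65,0,0,0,0.004,0.003,0.236],[0.65,0,0,0,0,0,0.236],[0.65,0,0,0,0,0,0.236],[0.65,0,0,0,0,0,0.236],[0.65,0.064,0.024,0.021,0,0,0],[0.65,0.064,0.024,0.021,0,0,0],[0.65,0.064,0.024,0.021,0,0,0],[0.65,0.064,0.024,0.021,0,0,0],[0.65,0.063,0.023,0.021,0,0,0],[0.65,0,0,0,0,0,0],[0.65,0,0,0,0,0,0]],
  ],
  force=60,
)

```text
time: 35.4
position: [0.4813, -0.1021, 0.1022]
tool_rot: [-2.467, -1.934, 0.007]
force: [-0.9, -0.5, 0.0]
grip_width: 0.0558
finger_force: 0.0
```

```bash
python3 - <<'E'
from h import *
wgreen()
M=yawR(76.1);g=np.array([.4853,-.1062,0]);plan([(g+[0,0,.004],M)],.65)
E
```

```text
green [314  33  41  36 516] [338.   43.9] [0.5247 0.0214 0.012 ]
green [ 308  212   41   41 1309] [328. 232.] [ 0.4894 -0.0971  0.012 ]
hole 326.1 164.9 [24.6 30.4] [ 0.4986 -0.0536  0.012 ]
1 x [0.65, 0, 0, 0, np.float64(-0.0129), np.float64(-0.001), np.float64(0.0007)]
3 x [0.65, np.float64(-0.0012), np.float64(0.0024), np.float64(0.055), 0, 0, 0]
at [ 0.4816 -0.103   0.103 ] q6 -0.02 w 0.05561085042438127 F [ 0.5 -0.   0.3] 35.45
```

Emit:
apply_moves(
  deltas=[
    [[0.65,-0.001,0.003,0.055,-0.013,0,0],[0.65,-0.001,0.003,0.055,0,0,0],[0.65,-0.001,0.003,0.053,0,0,0],[0.65,0,0,0,0,0,0],[0.65,0,0,0,0,0,0]],
  ],
)

```text
time: 35.95
position: [0.4869, -0.1071, 0.0067]
tool_rot: [2.476, 1.933, 0.003]
force: [0.1, 0.2, 0.8]
grip_width: 0.0553
finger_force: 0.0
```

Emit:
apply_moves(
  deltas=[
    [[0.65,0,0,0.005,0,0,0],[0.2,0,0,0,0,0,0],[0.2,0,0,0,0,0,0],[0.2,0,0,0,0,0,0],[0.2,0,0,0,0,0,0],[0.2,0,0,0,0,0,0]],
  ],
)

```text
time: 36.55
position: [0.4882, -0.1064, 0.0059]
tool_rot: [2.472, 1.935, 0.004]
force: [-5.2, -0.2, 12.2]
grip_width: 0.0178
finger_force: 6.0
```

The fingers rode over the plate again, so I'll reopen and go lower.

Emit:
apply_moves(
  deltas=[
    [[0.65,0,0,-0.02,0,0,0],[0.65,0,0,-0.01,0,0,0],[0.65,0,0,0,0,0,0],[0.65,0,0,0,0,0,0],[0.65,0,0,0.02,0,0,0],[0.65,0,0,0.01,0,0,0],[0.65,0,0,0.002,0,0,0],[0.65,0,0,0,0,0,0],[0.65,0,0,0,0,0,0]],
  ],
)

```text
time: 37.45
position: [0.4879, -0.1062, 0.0023]
tool_rot: [2.473, 1.934, 0.004]
force: [-0.2, 0.4, 0.8]
grip_width: 0.0558
finger_force: 0.0
```

```bash
python3 - <<'E'
from h import *
o=status.get_obs();print(o['position'],o['force'],o['grip_width']);wgreen()
E
```

```text
[ 0.48790822 -0.10622822  0.00230513] [-0.17979201  0.43130822  0.75364269] 0.055758526010974745
green [ 285    0   72   25 1342] [321.    9.9] [0.5185 0.009  0.012 ]
green [ 283  258   69   62 3341] [317.3 288.5] [ 0.4907 -0.0968  0.012 ]
hole 322.4 104.0 [54.1 56. ] [ 0.5101 -0.027   0.012 ]
```

Emit:
apply_moves(
  deltas=[
    [[0.2,0,0,0,0,0,0],[0.2,0,0,0,0,0,0],[0.2,0,0,0,0,0,0],[0.2,0,0,0,0,0,0],[0.2,0,0,0,0,0,0]],
  ],
)

```text
time: 38.0
position: [0.4884, -0.1064, 0.0036]
tool_rot: [2.472, 1.934, 0.005]
force: [-2.6, -0.2, 4.8]
grip_width: 0.0354
finger_force: 59.2
```

Gripped. Lift, turn, and move over peg 3.

Emit:
apply_moves(
  deltas=[
    [[0.2,0,0,-0.03,0,0,0],[0.2,0,0,-0.07,0,0,0],[0.2,0,0,-0.08,0,0,0],[0.2,0,0,-0.08,0,0,0],[0.2,0,0,-0.08,0,0,0],[0.2,0,0,-0.08,0,0,0],[0.2,0,0,-0.08,0,0,0],[0.2,0,0,-0.06,0,0,0],[0.2,0,0,0,0,0,0],[0.2,0,0,0,0,0,0]],
  ],
)

```text
time: 39.0
position: [0.4872, -0.1064, 0.3398]
tool_rot: [2.471, 1.933, 0.007]
force: [0.3, 0.8, -0.7]
grip_width: 0.0351
finger_force: 59.9
```

```bash
python3 - <<'E'
from h import *
eyetool();o=status.get_obs()
plan([(o['position'],yawR(RY,30)),hang(3,(.0529,0,-.003),.05)],.2)
E
```

```text
eye 90 312.2 176.3 [43.6 44.6] [ 0.0549 -0.0005 -0.009 ]
eye 120 314.6 177.4 [49.4 52.3] [ 0.0545  0.0004 -0.009 ]
eye 150 315.4 178.2 [52.4 53. ] [ 0.0542  0.0007 -0.009 ]
eye 180 315.8 179.7 [55.7 56.4] [ 0.0536  0.0008 -0.009 ]
14 x [0.2, 0, 0, 0, np.float64(-0.0695), np.float64(0.051), np.float64(0.2601)]
5 x [0.2, np.float64(0.031), np.float64(0.0346), np.float64(0.0413), 0, 0, 0]
at [ 0.4863 -0.1062  0.3379] q6 -0.02 w 0.03507350783971985 F [ 0.6 -0.5 -0.6] 39.05
```

Emit:
apply_moves(
  deltas=[
    [[0.2,0,0,0,-0.07,0.051,0.26],[0.2,0,0,0,-0.07,0.051,0.26],[0.2,0,0,0,-0.07,0.051,0.26],[0.2,0,0,0,-0.07,0.051,0.26],[0.2,0,0,0,-0.07,0.051,0.26],[0.2,0,0,0,-0.07,0.051,0.26],[0.2,0,0,0,-0.07,0.051,0.26],[0.2,0,0,0,-0.07,0.051,0.26],[0.2,0,0,0,-0.07,0.051,0.26],[0.2,0,0,0,-0.07,0.051,0.26],[0.2,0,0,0,-0.07,0.051,0.26],[0.2,0,0,0,-0.07,0.051,0.26]],
  ],
)

```text
time: 40.25
position: [0.4852, -0.1062, 0.335]
tool_rot: [2.913, -0.396, 0.672]
force: [0.3, 0.1, -0.4]
grip_width: 0.0354
finger_force: 59.9
```

Emit:
apply_moves(
  deltas=[
    [[0.2,0,0,0,-0.07,0.051,0.26],[0.2,0,0,0,-0.07,0.051,0.26],[0.2,0.031,0.035,0.03,0,0,0],[0.2,0.031,0.035,0.03,0,0,0],[0.2,0.031,0.035,0.03,0,0,0],[0.2,0,0,0,0,0,0],[0.2,0,0,0,0,0,0]],
  ],
)

```text
time: 40.95
position: [0.5173, -0.1992, 0.3164]
tool_rot: [2.801, -0.78, 0.745]
force: [0.7, -1.0, -0.8]
grip_width: 0.0348
finger_force: 60.1
```

```bash
python3 - <<'E'
from h import *
eyetool();plan([hang(3,(.054,0,-.003),.05)],.2)
E
```

```text
eye 90 313.5 175.2 [38.8 51.6] [ 0.0551 -0.002  -0.009 ]
eye 120 316.1 176.3 [45.6 51.4] [ 0.0547 -0.001  -0.009 ]
eye 150 316.2 176.4 [47.9 52.9] [ 0.0547 -0.001  -0.009 ]
eye 180 318.3 287.1 [62.1 67.8] [ 0.0101 -0.0003 -0.009 ]
eye 180 315.4 176.6 [54.  54.4] [ 0.0546 -0.0013 -0.009 ]
1 x [0.2, 0, 0, 0, np.float64(0.0043), np.float64(0.0028), np.float64(0.0005)]
2 x [0.2, np.float64(0.0313), np.float64(0.0339), np.float64(0.0573), 0, 0, 0]
at [ 0.5177 -0.1987  0.3174] q6 1.82 w 0.03494936092247571 F [0.  0.1 0. ] 41.0
```

Emit:
apply_moves(
  deltas=[
    [[0.2,0.031,0.035,0.057,0.004,0.003,0],[0.2,0.031,0.035,0.057,0,0,0],[0.2,0,0,0,0,0,0],[0.2,0,0,0,0,0,0],[0.2,0,0,0,0,0,0]],
  ],
)

```text
time: 41.5
position: [0.5543, -0.2683, 0.2802]
tool_rot: [2.8, -0.775, 0.758]
force: [-0.1, -0.7, -0.4]
grip_width: 0.0352
finger_force: 60.2
```

```bash
python3 - <<'E'
from h import *
plan([hang(3,(.0545,-.001,-.003),.05)],.2);pegseen(3);eyetool()
E
```

```text
1 x [0.2, 0, 0, 0, np.float64(-0.0029), np.float64(-0.0098), np.float64(0.0032)]
1 x [0.2, np.float64(-0.0043), np.float64(0.0015), np.float64(0.0048), 0, 0, 0]
at [ 0.5543 -0.2683  0.2802] q6 1.67 w 0.03521699059480359 F [-0.1 -0.7 -0.4] 41.5
pred [320.3 170.1] seen [(np.float32(322.6), np.float32(170.1), np.float32(6.775))]
[[100 111 108 109 113 103 113 114 124 129 120 107 110 149 158 241]
 [111 114 108 115 113 113 112 121 126 129 130 117 115 108 142 146]
 [112 113 107 114 112 114 102 120 126 129 131 122 115 112 114 146]
 [115 115 108 114 113 114 104 122 122 129 125 126 112 117 119 107]
 [112 113 113 113 113 114 106 133 168 179 175 147 111 116 117 117]
 [111 110 111 112 111 110 115 173 185 192 190 180 145 113 116 116]
 [113 112 112 112 114 109 123 175 189 207 195 184 159 110 117 119]
 [ 78  80  78  81  82  80 144 167 178 190 182 177 155  81  87  90]
 [ 78  78  82  81  82  81 122 150 164 169 168 161 132  85  90  92]
 [ 77  79  80  82  84  82  86 124 139 147 144 135  97  89  91  92]
 [ 77  78  79  83  84  86  84  89 106 113 110  95  89  93  93  95]
 [ 78  80  81  82  84  85  87  87  87  87  91  91  93  95  92  96]
 [ 77  78  81  82  84  87  87  89  88  91  92  93  94  94  96  96]
 [ 75  78  80  81  84  84  87  88  89  91  93  93  95  96  98  98]]
eye 120 314.9 175.8 [47.1 51.2] [ 0.0551 -0.0021 -0.009 ]
eye 150 315.1 175.5 [50. 53.] [ 0.0552 -0.0021 -0.009 ]
eye 180 318.3 287.1 [62.2 67.8] [ 0.0101 -0.0009 -0.009 ]
eye 180 315.3 176.6 [54.1 54.5] [ 0.0548 -0.002  -0.009 ]
```

Emit:
apply_moves(
  deltas=[
    [[0.2,-0.004,0.005,0,-0.003,-0.008,0.003],[0.2,0,0,0.02,0,0,0],[0.2,0,0,0.02,0,0,0],[0.2,0,0,0.02,0,0,0],[0.2,0,0,0.02,0,0,0],[0.2,0,0,0,0,0,0],[0.2,0,0,0,0,0,0]],
  ],
)

```text
time: 42.3
position: [0.5713, -0.2834, 0.2357]
tool_rot: [2.801, -0.78, 0.748]
force: [-0.6, 0.9, -0.6]
grip_width: 0.035
finger_force: 60.2
```

```bash
python3 - <<'E'
from h import *
plan([hang(3,(.0548,-.0015,-.003),.0)],.2);pegseen(3);eyetool()
E
```

```text
1 x [0.2, 0, 0, 0, np.float64(0.0021), np.float64(0.0031), np.float64(-0.0016)]
1 x [0.2, np.float64(0.0001), np.float64(-0.0045), np.float64(0.0052), 0, 0, 0]
at [ 0.5713 -0.2834  0.2357] q6 1.66 w 0.034959256565251395 F [-0.6  0.9 -0.6] 42.3
pred [309.9 174.4] seen [(np.float32(312.9), np.float32(173.6), np.float32(9.275)), (np.float32(301.4), np.float32(164.4), np.float32(6.05))]
[[228 152 110 107 113 115 115 113 122 122 120 119 124 126 108 117]
 [170 129 112 110 115 114 116 111  99 102 102 104 104 106 111 119]
 [162 104 113 113 112 113 112  97 111 132 143 130 109 105 108 116]
 [113 109 111 112 113 111  96 137 166 175 178 175 164 126 100 116]
 [104 109 110 112 111 111 128 168 181 186 190 187 181 164 113 117]
 [ 84  86  88  88  91  91 153 174 185 192 199 193 186 172 144  89]
 [ 70  72  74  75  76  85 154 174 185 199 214 193 186 175 149  89]
 [ 70  72  75  76  75  88 149 166 177 183 191 185 178 167 146  92]
 [ 70  73  73  75  77  81 135 156 165 171 173 172 169 157 131  90]
 [ 70  74  73  75  77  76 115 138 151 156 158 158 152 138 105  91]
 [ 70  72  74  74  75  77  79 112 130 135 139 137 129 111  92  94]
 [ 69  71  72  74  76  77  78  79  99 108 111 108  99  89  92  94]
 [ 94  69  72  72  74  77  78  79  79  81  83  86  88  90  93  94]
 [132  65  71  74  73  76  78  79  81  82  85  86  88  91  92  95]]
eye 120 313.8 176.1 [47. 50.] [ 0.0548 -0.0025 -0.009 ]
eye 150 315.1 175.6 [49.9 53. ] [ 0.055 -0.002 -0.009]
eye 180 318.3 287.1 [62.1 67.8] [ 0.0099 -0.0009 -0.009 ]
eye 180 315.4 176.6 [54.  54.4] [ 0.0546 -0.0019 -0.009 ]
```

Emit:
apply_moves(
  deltas=[
    [[0.2,0,-0.001,0.02,0,0,0],[0.2,0,0,0.02,0,0,0],[0.2,0,0,0.02,0,0,0],[0.2,0,0,0.006,0,0,0],[0.2,0,0,0,0,0,0],[0.6,0,0,0,0,0,0],[0.6,0,0,0,0,0,0],[0.6,0,0,-0.02,0,0,0],[0.6,0,0,-0.06,0,0,0],[0.6,0,0,-0.08,0,0,0],[0.6,0,0,-0.08,0,0,0],[0.6,0,0,-0.06,0,0,0]],
  ],
)

```text
time: 43.6
position: [0.511, -0.246, 0.3637]
tool_rot: [2.797, -0.779, 0.759]
force: [0.8, -0.8, 0.5]
grip_width: 0.0514
finger_force: 0.0
```

```bash
python3 - <<'E'
from h import *
c=topgreen();sliders([(316,253)])
M=yawR(76.4);g=np.array([.508,-.027,0])+.039*M[:,0];print(g)
plan([((.48,-.1,.3),M),(g+[0,0,.11],None)],.65)
E
```

```text
green 60 [404.1 171.7] [ 0.7353 -0.2107  0.012 ] gap [-0.2753 -0.2633]
green 46 [433.3 188.8] [ 0.6916 -0.2872  0.012 ] gap [-0.3596 -0.238 ]
green 48 [461.1 205.8] [ 0.6481 -0.3601  0.012 ] gap [-0.4405 -0.2121]
green 71 [315.9 252.9] [0.5187 0.0162 0.012 ] gap [-0.1031 -0.0011]
C [0.5153 0.0027 0.012 ] [35.9 16. ] eye [ 0.5082 -0.0271  0.01  ] d 0.0443 ang -103.3
[0.51717054 0.01090648 0.        ]
14 x [0.65, 0, 0, 0, np.float64(0.0719), np.float64(-0.0529), np.float64(-0.2607)]
4 x [0.65, np.float64(0.0563), np.float64(-0.0277), np.float64(0.0288), 0, 0, 0]
5 x [0.65, np.float64(0.0388), np.float64(0.0033), np.float64(0.0633), 0, 0, 0]
at [ 0.5128 -0.2468  0.3691] q6 1.66 w 0.0508136653626497 F [ 0.5 -0.4  1.2] 43.7
```

Three now hang. Next is slider a, the last one.

Emit:
apply_moves(
  deltas=[
    [[0.65,0,0,0,0.072,-0.053,-0.261],[0.65,0,0,0,0.072,-0.053,-0.261],[0.65,0,0,0,0.072,-0.053,-0.261],[0.65,0,0,0,0.072,-0.053,-0.261],[0.65,0,0,0,0.072,-0.053,-0.261],[0.65,0,0,0,0.072,-0.053,-0.261],[0.65,0,0,0,0.072,-0.053,-0.261],[0.65,0,0,0,0.072,-0.053,-0.261],[0.65,0,0,0,0.072,-0.053,-0.261],[0.65,0,0,0,0.072,-0.053,-0.261],[0.65,0,0,0,0.072,-0.053,-0.261],[0.65,0,0,0,0.072,-0.053,-0.261]],
  ],
)

```text
time: 44.9
position: [0.5115, -0.2467, 0.3588]
tool_rot: [2.684, 1.607, 0.118]
force: [-0.0, -0.0, -0.7]
grip_width: 0.0556
finger_force: 0.0
```

Emit:
apply_moves(
  deltas=[
    [[0.65,0,0,0,0.072,-0.053,-0.261],[0.65,0,0,0,0.072,-0.053,-0.261],[0.65,0.056,-0.028,0.029,0,0,0],[0.65,0.056,-0.028,0.029,0,0,0],[0.65,0.056,-0.028,0.029,0,0,0],[0.65,0.056,-0.028,0.029,0,0,0],[0.65,0.039,0.003,0.063,0,0,0],[0.65,0.039,0.003,0.063,0,0,0],[0.65,0.039,0.003,0.063,0,0,0],[0.65,0.039,0.003,0.063,0,0,0],[0.65,0.039,0.003,0.063,0,0,0],[0.65,0,0,0,0,0,0]],
  ],
)

```text
time: 46.1
position: [0.5055, 0.0153, 0.0961]
tool_rot: [-2.448, -1.935, 0.023]
force: [-1.4, 0.3, -0.1]
grip_width: 0.0552
finger_force: 0.0
```

```bash
python3 - <<'E'
from h import *
wgreen()
M=yawR(76.5);g=np.array([.5172,.0109,0]);plan([(g+[0,0,.003],M)],.65)
E
```

```text
green [ 321  217   43   41 1378] [342.4 236.9] [0.5208 0.017  0.012 ]
hole 341.3 298.8 [26.  29.1] [ 0.5107 -0.0261  0.012 ]
1 x [0.65, 0, 0, 0, np.float64(-0.0433), np.float64(-0.0025), np.float64(0.0054)]
3 x [0.65, np.float64(-0.0004), np.float64(0.0058), np.float64(0.0532), 0, 0, 0]
at [0.5073 0.0141 0.0988] q6 0.2 w 0.055208392875267014 F [-0.3 -0.4  0.1] 46.15
```

Emit:
apply_moves(
  deltas=[
    [[0.65,0,0.0065,0.053,-0.043,-0.002,0.005],[0.65,0,0.0065,0.053,0,0,0],[0.65,0,0.0065,0.053,0,0,0],[0.65,0,0,0,0,0,0],[0.65,0,0,0,0,0,0]],
  ],
)

```text
time: 46.65
position: [0.5223, 0.0099, 0.0077]
tool_rot: [2.466, 1.938, 0.009]
force: [0.0, 0.5, 0.1]
grip_width: 0.0556
finger_force: 0.0
```

```bash
python3 - <<'E'
from h import *
wgreen()
plan([((.518,.0109,.002),yawR(76.5))],.65)
E
```

```text
green [ 276  260   66   59 3049] [308.4 289. ] [0.5208 0.0176 0.012 ]
1 x [0.65, 0, 0, 0, np.float64(0.019), np.float64(-0.0046), np.float64(-0.006)]
1 x [0.65, np.float64(-0.0005), np.float64(-0.0089), np.float64(0.0109), 0, 0, 0]
at [0.5233 0.0099 0.0086] q6 0.21 w 0.0554603632192918 F [-0.7  0.1  0.4] 46.7
```

Emit:
apply_moves(
  deltas=[
    [[0.65,0,-0.006,0.006,0.018,-0.004,-0.006],[0.65,0,0,0.004,0,0,0],[0.65,0,0,0,0,0,0],[0.65,0,0,0,0,0,0]],
  ],
)

```text
time: 47.1
position: [0.5181, 0.0115, 0.0006]
tool_rot: [-2.465, -1.945, 0.002]
force: [-0.5, 0.5, -0.4]
grip_width: 0.0557
finger_force: 0.0
```

Emit:
apply_moves(
  deltas=[
    [[0.65,0,0,-0.003,0,0,0],[0.2,0,0,0,0,0,0],[0.2,0,0,0,0,0,0],[0.2,0,0,0,0,0,0],[0.2,0,0,0,0,0,0],[0.2,0,0,0,0,0,0]],
  ],
)

```text
time: 47.7
position: [0.5183, 0.0115, 0.0028]
tool_rot: [-2.465, -1.945, 0.002]
force: [-1.7, 0.3, 6.5]
grip_width: 0.0363
finger_force: 59.2
```

Emit:
apply_moves(
  deltas=[
    [[0.2,0,0,-0.03,0,0,0],[0.2,0,0,-0.07,0,0,0],[0.2,0,0,-0.08,0,0,0],[0.2,0,0,-0.08,0,0,0],[0.2,0,0,-0.08,0,0,0],[0.2,0,0,-0.08,0,0,0],[0.2,0,0,-0.08,0,0,0],[0.2,0,0,-0.08,0,0,0],[0.2,0,0,0,0,0,0],[0.2,0,0,0,0,0,0]],
  ],
)

```text
time: 48.7
position: [0.5196, 0.0113, 0.3517]
tool_rot: [2.466, 1.946, 0.001]
force: [-0.8, 0.2, -1.1]
grip_width: 0.0363
finger_force: 60.0
```

```bash
python3 - <<'E'
from h import *
E=(-.0393,0,-.003);print(hang(4,E,.05,True)[0])
plan([((.44,-.12,.36),None),((.44,-.12,.36),yawR(RY+180,-30)),hang(4,E,.05,True)],.2)
eyetool()
E
```

```text
[ 0.52600893 -0.33822436  0.28405192]
4 x [0.2, np.float64(-0.0609), np.float64(-0.0195), np.float64(-0.0035), 0, 0, 0]
10 x [0.2, 0, 0, 0, np.float64(-0.0659), np.float64(-0.0903), np.float64(-0.2467)]
6 x [0.2, np.float64(-0.0343), np.float64(-0.0396), np.float64(0.0441), 0, 0, 0]
at [0.5196 0.0113 0.3517] q6 0.21 w 0.03625244955298944 F [-0.8  0.2 -1.1] 48.7
eye 120 319.0 379.7 [33.6 43.6] [-0.0388  0.0022 -0.009 ]
eye 150 319.3 380.6 [35.6 46.3] [-0.0394  0.0023 -0.009 ]
```

Emit:
apply_moves(
  deltas=[
    [[0.2,-0.061,-0.02,-0.003,0,0,0],[0.2,-0.061,-0.02,-0.003,0,0,0],[0.2,-0.061,-0.02,-0.003,0,0,0],[0.2,-0.061,-0.02,-0.003,0,0,0],[0.2,0,0,0,-0.066,-0.09,-0.247],[0.2,0,0,0,-0.066,-0.09,-0.247],[0.2,0,0,0,-0.066,-0.09,-0.247],[0.2,0,0,0,-0.066,-0.09,-0.247],[0.2,0,0,0,-0.066,-0.09,-0.247]],
  ],
)

```text
time: 49.65
position: [0.437, -0.1196, 0.3539]
tool_rot: [1.601, 2.395, -0.112]
force: [-0.5, 0.0, -0.5]
grip_width: 0.0363
finger_force: 60.1
```

Emit:
apply_moves(
  deltas=[
    [[0.2,0,0,0,-0.066,-0.09,-0.247],[0.2,0,0,0,-0.066,-0.09,-0.247],[0.2,0,0,0,-0.066,-0.09,-0.247],[0.2,0,0,0,-0.066,-0.09,-0.247],[0.2,0,0,0,-0.066,-0.09,-0.247],[0.2,-0.034,-0.04,0.03,0,0,0],[0.2,-0.034,-0.04,0.03,0,0,0],[0.2,-0.034,-0.04,0.03,0,0,0],[0.2,0,0,0,0,0,0]],
  ],
)

```text
time: 50.55
position: [0.468, -0.2254, 0.3357]
tool_rot: [0.71, 2.545, -0.189]
force: [0.1, 0.8, -1.3]
grip_width: 0.0359
finger_force: 60.2
```

```bash
python3 - <<'E'
from h import *
eyetool();plan([hang(4,(-.0393,0.001,-.003),.05,True)],.2)
E
```

```text
eye 180 318.8 380.7 [35.1 43.7] [-0.0388 -0.0004 -0.009 ]
1 x [0.2, 0, 0, 0, np.float64(-0.0047), np.float64(-0.0234), np.float64(-0.0022)]
4 x [0.2, np.float64(-0.0284), np.float64(-0.0287), np.float64(0.0415), 0, 0, 0]
at [ 0.4679 -0.2239  0.3362] q6 -1.48 w 0.03598152892390361 F [-0.9 -0.  -1.1] 50.6
```

Emit:
apply_moves(
  deltas=[
    [[0.2,-0.028,-0.028,0.041,-0.005,-0.023,-0.002],[0.2,-0.028,-0.028,0.041,0,0,0],[0.2,-0.028,-0.028,0.041,0,0,0],[0.2,-0.028,-0.028,0.041,0,0,0],[0.2,0,0,0,0,0,0],[0.2,0,0,0,0,0,0]],
  ],
)

```text
time: 51.2
position: [0.5268, -0.3343, 0.287]
tool_rot: [0.699, 2.533, -0.186]
force: [0.7, 0.2, -0.3]
grip_width: 0.0361
finger_force: 60.3
```

```bash
python3 - <<'E'
from h import *
plan([hang(4,(-.039,0,-.003),.05,True)],.2);pegseen(4);eyetool()
E
```

```text
1 x [0.2, 0, 0, 0, np.float64(0.0066), np.float64(0.0049), np.float64(0.0057)]
1 x [0.2, np.float64(-0.0001), np.float64(-0.0063), np.float64(0.0054), 0, 0, 0]
at [ 0.5268 -0.3343  0.287 ] q6 -1.7 w 0.03613187356256067 F [ 0.7  0.2 -0.3] 51.2
pred [310.7 320.4] seen None
[[164 164 164 164 164 165 166 167 164 167 166 166 166 167 166 165]
 [163 163 165 164 165 165 166 166 166 166 166 166 166 166 166 166]
 [164 163 164 165 165 166 165 167 165 165 167 167 166 167 166 166]
 [162 164 164 164 165 165 166 166 166 166 166 167 166 168 167 167]
 [158 163 165 165 165 166 166 167 168 166 167 165 167 166 166 166]
 [223 157 163 165 165 165 166 167 168 167 167 167 166 166 167 167]
 [245 233 167 161 163 164 167 167 167 167 167 168 166 166 168 169]
 [242 243 245 203 156 162 166 166 166 167 166 166 167 166 167 166]
 [242 241 242 244 239 199 160 162 166 165 166 167 166 166 166 166]
 [242 241 242 241 239 241 242 225 203 166 167 158 161 160 157 168]
 [241 242 242 241 239 239 242 242 244 247 249 251 240 250 249 249]
 [241 242 242 241 239 238 241 242 241 241 242 242 242 242 241 242]
 [242 242 242 242 240 238 241 242 241 241 242 242 242 242 241 242]
 [241 241 241 241 239 238 241 242 241 241 242 242 241 242 241 242]]
eye 120 404.4 226.1 [30.5 35.4] [ 0.0357  0.0342 -0.009 ]
eye 150 318.8 380.6 [34.  43.2] [-0.0374  0.0007 -0.009 ]
eye 180 318.9 381.2 [35.9 44.7] [-0.0378  0.0007 -0.009 ]
```

Emit:
apply_moves(
  deltas=[
    [[0.2,0,-0.007,0,0.006,0.005,0.005],[0.2,0,0,0.02,0,0,0],[0.2,0,0,0.02,0,0,0],[0.2,0,0,0.02,0,0,0],[0.2,0,0,0,0,0,0],[0.2,0,0,0,0,0,0]],
  ],
)

```text
time: 51.9
position: [0.5407, -0.3484, 0.2572]
tool_rot: [0.703, 2.532, -0.19]
force: [-0.9, -0.0, -1.0]
grip_width: 0.0361
finger_force: 60.3
```

```bash
python3 - <<'E'
from h import *
plan([hang(4,(-.039,0,-.003),.01,True)],.2)
c=eyes.capture('wrist');g=cv2.cvtColor(c['frame'],cv2.COLOR_BGR2GRAY);np.set_printoptions(linewidth=250)
print(g[355:410:3,290:350:3],proj(c,TIPS[3],True));eyetool()
E
```

```text
1 x [0.2, 0, 0, 0, np.float64(-0.0007), np.float64(0.0056), np.float64(0.0008)]
1 x [0.2, np.float64(0.0029), np.float64(0.0019), np.float64(0.0131), 0, 0, 0]
at [ 0.5407 -0.3484  0.2572] q6 -1.71 w 0.03606592024695815 F [-0.9 -0.  -1. ] 51.9
[[238 239 239 238 238 236 239 239 238 239 239 240 239 238 239 239 239 237 237 237]
 [238 239 240 239 238 236 239 239 239 239 239 239 239 238 239 239 239 237 237 238]
 [238 238 239 239 238 235 239 239 239 239 240 240 239 238 239 239 239 238 238 238]
 [239 238 239 239 238 236 244 244 137  88  90 137 238 243 240 239 239 238 238 238]
 [239 239 239 239 242 214  59  72  74  94 121 151 145 140 191 244 239 238 238 238]
 [238 238 239 242 151 101 129 147 144 144 141 145 144 143 146 145 241 238 237 237]
 [238 238 239 206 141 142 140 142 142 142 141 145 145 144 144 144 132 240 237 237]
 [237 239 238  88  93 147 143 144 143 143 141 143 144 143 145 117  84 214 238 238]
 [237 238 212  78  91  91 140 143 143 144 144 143 145 147 109  92  90 207 238 238]
 [237 238 205  93  93  95  94  92 105 135 134 115  90  93  95  93  87 196 238 238]
 [236 238 229 130  92  94  
[... 280 characters left out ...]
168 203 239 237 235 236]
 [237 236 237 237 238 235 225 152 143 124 157 150 138 199 244 238 237 236 235 237]
 [  4 156 255 251 243 233 236 238 239 242 243 240 236 238 240 243 252 255 140   5]
 [ 37  39  38  33  26  10  86 255 255 255 255 255 255 128   7  24  33  36  37  38]
 [ 38  38  38  39  39  38  39  38  37  36  35  36  38  38  39  40  37  37  35  37]
 [ 36  35  36  38  36  37  38  36  35  37  36  36  38  35  37  35  33  34  34  32]] [319.46443273 350.0775003 ]
eye 120 423.0 235.3 [35.  41.5] [ 0.0318  0.0424 -0.009 ]
eye 150 318.9 380.5 [34.8 43.3] [-0.0378  0.0009 -0.009 ]
eye 180 318.9 381.1 [36.2 44.8] [-0.0382  0.0009 -0.009 ]
eye 180 318.4 297.2 [59.6 61.1] [ 0.0054  0.0007 -0.009 ]
```

Emit:
apply_moves(
  deltas=[
    [[0.2,0.0012,0.001,0.01,0,0.004,0],[0.2,0,0,0.01,0,0,0],[0.2,0,0,0.01,0,0,0],[0.2,0,0,0.007,0,0,0],[0.2,0,0,0,0,0,0],[0.2,0,0,0,0,0,0]],
  ],
)

```text
time: 52.6
position: [0.5503, -0.3536, 0.2388]
tool_rot: [0.703, 2.533, -0.19]
force: [-0.3, -0.3, 0.0]
grip_width: 0.0362
finger_force: 60.3
```

```bash
python3 - <<'E'
from h import *
plan([hang(4,(-.0385,0,-.003),-.005,True)],.2)
c=eyes.capture('wrist');g=cv2.cvtColor(c['frame'],cv2.COLOR_BGR2GRAY);np.set_printoptions(linewidth=250)
print(g[355:410:3,290:350:3],proj(c,TIPS[3],True))
E
```

```text
1 x [0.2, 0, 0, 0, np.float64(-0.001), np.float64(0.005), np.float64(0.0009)]
1 x [0.2, np.float64(0.0024), np.float64(0.0011), np.float64(0.0024), 0, 0, 0]
at [ 0.5503 -0.3536  0.2388] q6 -1.71 w 0.03620808081818511 F [-0.3 -0.3  0. ] 52.6
[[237 238 237 238 237 235 238 237 237 238 239 239 239 237 238 238 238 237 237 237]
 [237 238 238 238 237 235 238 238 238 238 239 238 238 238 238 239 238 236 237 237]
 [237 238 238 238 237 234 238 238 238 240 239 239 238 238 238 239 238 237 237 237]
 [238 238 238 237 238 236 243 243 139  91  92 132 225 244 239 238 238 236 237 238]
 [238 237 237 238 241 212  60  86  88  89  84  78 106 130 190 241 238 236 237 237]
 [237 238 238 241 155  70  97 117 121 117 108  83 143 143 144 145 240 236 236 237]
 [237 237 238 206 129 144 126 149 156 127 140 120 143 143 144 145 129 239 236 237]
 [236 237 237  90  92 145 139 174 185 174 161 142 142 142 144 117  83 212 236 237]
 [236 238 210  76  91  91 139 140 156 137 140 143 142 145 109  93  88 205 236 237]
 [236 237 204  93  91  93  93  92 104 130 133 114  89  92  94  91  88 195 222 237]
 [235 237 228 128  91  94  95  95  97  96  93  95  95  96  93  91  84 191 236 236]
 [235 237 240 166  81  94  94  96  93  91  96  94  93  95  92  90 141 241 234 236]
 [235 236 237 238 167  84  92  90  94  95  94  93  93  92  87 161 193 236 234 235]
 [235 236 236 237 238 149 135  89  91  91  93  92  90 115 161 199 238 235 234 235]
 [236 236 236 237 236 234 225 149 118 153 155 123 137 211 243 237 236 235 234 236]
 [  3 153 255 251 242 232 235 237 238 241 241 239 235 236 238 242 251 255 139   4]
 [ 36  40  37  32  27   8  85 255 255 255 255 255 255 129   7  22  34  36  37  37]
 [ 38  37  35  37  37  35  37  37  37  34  34  35  37  39  37  36  38  35  36  35]
 [ 35  32  37  36  35  36  34  34  37  37  35  36  36  35  35  35  33  33  33  33]] [318.50946451 374.60612457]
```

Emit:
apply_moves(
  deltas=[
    [[0.2,0.0015,-0.002,0.01,0,0.004,0],[0.2,0,0,0.015,0,0,0],[0.2,0,0,0.015,0,0,0],[0.2,0,0,0.015,0,0,0],[0.2,0,0,0.003,0,0,0],[0.2,0,0,0,0,0,0]],
  ],
)

```text
time: 53.25
position: [0.5637, -0.3631, 0.2073]
tool_rot: [0.704, 2.536, -0.189]
force: [-0.1, -0.2, -1.1]
grip_width: 0.0361
finger_force: 60.3
```

```bash
python3 - <<'E'
from h import *
plan([hang(4,(-.0385,0,-.003),-.035,True)],.2)
c=eyes.capture('wrist');g=cv2.cvtColor(c['frame'],cv2.COLOR_BGR2GRAY);np.set_printoptions(linewidth=250)
print(g[361:450:4,290:350:4],proj(c,TIPS[3],True))
E
```

```text
1 x [0.2, np.float64(-0.0002), np.float64(0.003), np.float64(-0.0068), 0, 0, 0]
at [ 0.5637 -0.3631  0.2073] q6 -1.72 w 0.036069213786038765 F [-0.1 -0.2 -1.1] 53.25
[[237 237 238 237 239 149 150 153 151 138 238 238 238 236 236]
 [237 237 237 237 236 206  72  76  76 195 235 238 238 236 236]
 [236 236 237 214  85  66  78  78  77  84  82  82 240 236 236]
 [237 237 232  67  72  74  77  78  76 130 143 144 129 237 236]
 [236 237 141  91 143  67  77  76  76 111 141 113  83 227 235]
 [236 238 133  91  91  69  75  74  75  91  90  93  88 197 236]
 [235 237 162  91  95  70  74  73  74  79  94  90  84 230 235]
 [235 237 227 115  93  71  75  72  73  77  92  88 171 236 235]
 [234 236 236 191 104  68  73  71  71  70  81 162 240 235 235]
 [235 235 236 236 237  66  70  71  69  68 225 237 236 235 235]
 [ 28   9 135 255 238  65  71  70  69  39 242 255 174   3  25]
 [ 34  35  38  35  37  34  34  32  32  34  34  38  34  37  35]
 [ 32  33  37  34  32  34  33  34  34  32  35  34  33  33  32]
 [ 32  33  31  32  31  35  34  35  34  32  33  33  32  29  30]
 [ 31  27  31  31  30  31  31  32  32  32  31  31  29  29  31]
 [ 29  29  30  29  27  31  30  29  30  31  31  31  27  27  29]
 [ 26  26  26  26  29  27  29  28  27  28  28  27  29  27  27]
 [ 27  23  26  26  25  27  23  27  29  26  24  25  26  23  23]
 [ 24  23  26  24  24  24  26  22  25  24  24  26  23  23  24]
 [ 23  23  23  22  22  25  25  26  23  23  22  21  23  21  21]
 [ 26  24  22  22  23  22  20  24  20  22  22  22  22  21  19]
 [ 23  22  20  21  17  23  22  20  22  23  19  21  21  21  20]
 [ 20  20  19  19  19  18  20  16  23  19  20  21  19  20  18]] [321.56276451 430.31959684]
```

The peg is through the eye. Release and retreat well clear.

Emit:
apply_moves(
  deltas=[
    [[0.6,0,0,0,0,0,0],[0.6,0,0,0,0,0,0],[0.6,0,0,-0.02,0,0,0],[0.6,0,0,-0.05,0,0,0],[0.6,0,0,-0.07,0,0,0],[0.6,0,0,-0.08,0,0,0],[0.6,0,0,-0.08,0,0,0],[0.6,0,0,0,0,0,0],[0.6,0,0,0,0,0,0]],
  ],
)

```text
time: 54.2
position: [0.4868, -0.3168, 0.3687]
tool_rot: [0.702, 2.528, -0.193]
force: [0.7, -0.5, -0.9]
grip_width: 0.0517
finger_force: 0.0
```

```bash
python3 - <<'E'
from h import *
topgreen()
s_=eyes.capture('scene');hs=cv2.cvtColor(s_['frame'],cv2.COLOR_BGR2HSV).astype(int)
for _,m,s,ce in blobs((hs[...,0]>45)&(hs[...,0]<80)&(hs[...,1]>60)&(hs[...,2]>60),8): print('scene green',s,ce.round(1))
plan([((.5,.1,.38),yawR(100))],.6)
E
```

```text
green 61 [404.2 171.7] [ 0.7353 -0.2109  0.012 ] gap [-0.2755 -0.2634]
green 51 [433.3 189. ] [ 0.691  -0.2873  0.012 ] gap [-0.3599 -0.2375]
green 53 [461.2 205.9] [ 0.6479 -0.3603  0.012 ] gap [-0.4407 -0.2119]
green 63 [489.2 224.3] [ 0.6009 -0.4331  0.012 ] gap [-0.5223 -0.1825]
scene green [153 152  19  11 107] [162.1 156.9]
scene green [226 166   4   8  15] [227.7 169.5]
scene green [225 181   4   8  16] [226.2 184.7]
scene green [224 197   4   8  19] [225.6 200.2]
scene green [224 214   4   9  23] [225.5 218.2]
8 x [0.6, 0, 0, 0, np.float64(0.0558), np.float64(0.1229), np.float64(0.2086)]
10 x [0.6, np.float64(0.0679), np.float64(0.0143), np.float64(-0.0027), 0, 0, 0]
at [ 0.4862 -0.3163  0.3639] q6 -1.71 w 0.0509886568051653 F [ 0.7 -0.1 -1.5] 54.3
```

All four hang evenly. I'll move the arm aside to check the rod.

Emit:
apply_moves(
  deltas=[
    [[0.6,0.068,0.014,-0.01,0,0,0],[0.6,0.068,0.014,-0.01,0,0,0],[0.6,0,0,0,0.056,0.123,0.209],[0.6,0,0,0,0.056,0.123,0.209],[0.6,0,0,0,0.056,0.123,0.209],[0.6,0,0,0,0.056,0.123,0.209],[0.6,0,0,0,0.056,0.123,0.209],[0.6,0,0,0,0.056,0.123,0.209],[0.6,0,0,0,0.056,0.123,0.209],[0.6,0,0,0,0.056,0.123,0.209]],
  ],
)

```text
time: 55.3
position: [0.4296, -0.2622, 0.3316]
tool_rot: [-2.021, -2.396, 0.0]
force: [-0.1, -0.9, 0.9]
grip_width: 0.051
finger_force: 0.0
```

Emit:
apply_moves(
  deltas=[
    [[0.6,0.07,0.02,0,0,0,0],[0.6,0.07,0.02,0,0,0,0],[0.6,0.07,0.02,0,0,0,0],[0.6,0.07,0.02,0,0,0,0],[0.6,0.07,0.02,0,0,0,0],[0.6,0.07,0.02,0,0,0,0],[0.6,0.07,0.02,0,0,0,0],[0.6,0.07,0.02,0,0,0,0],[0.6,0.07,0.02,0,0,0,0],[0.6,0.07,0.02,0,0,0,0],[0.6,0,0,0,0,0,0]],
  ],
)

```text
time: 56.4
position: [0.4749, 0.1761, 0.331]
tool_rot: [-2.012, -2.408, 0.004]
force: [0.2, 0.1, 1.0]
grip_width: 0.0509
finger_force: 0.0
```

```bash
python3 - <<'E'
from h import *
c=eyes.capture('top');s=eyes.capture('scene');print(status.get_obs()['position'])
for i,(a,b) in enumerate([((404.2,171.7),(225.5,218.2)),((433.3,189),(225.6,200.2)),((461.2,205.9),(226.2,184.7)),((489.2,224.3),(227.7,169.5))]):
    P,e=tri(c,a,s,b);print('win',P.round(4),e.round(4),'from root',(P-(TIPS[i]-.074*AX)).round(4))
cv2.imwrite('pics/fin.png',np.vstack([cv2.resize(c['frame'][130:380,270:570],(600,500),interpolation=cv2.INTER_CUBIC)]))
E
```

```text
[0.47495728 0.17229495 0.33139437]
win [ 0.6967 -0.1803  0.1734] 0.0005 from root [-0.0264  0.0158 -0.0255]
win [ 0.6583 -0.2465  0.1745] 0.0002 from root [-0.0257  0.013  -0.0244]
win [ 0.6209 -0.3098  0.1734] 0.0005 from root [-0.025   0.0136 -0.0256]
win [ 0.5799 -0.3725  0.1741] 0.001 from root [-0.0271  0.0145 -0.0248]
```

View pics/fin.png

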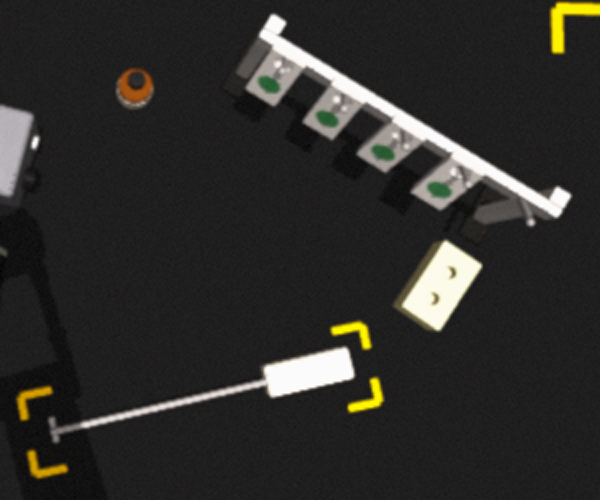

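All four plates hang on pegs 1–4, and the rod lies inside its marks. Its handle is at about (424,316), nearly on centre. One numeric check of the plates' lean before handing in.

```bash
python3 - <<'E'
from h import *
c=eyes.capture('top');g=cv2.GaussianBlur(cv2.cvtColor(c['frame'],cv2.COLOR_BGR2GRAY),(3,3),0).astype(float)
rx=np.array([np.cos(np.radians(RY)),np.sin(np.radians(RY)),0]);ry=np.array([-rx[1],rx[0],0])
for W in [(.6967,-.1803,.1734),(.6583,-.2465,.1745),(.6209,-.3098,.1734),(.5799,-.3725,.1741)]:
    W=np.array(W);res=[]
    for th in (0,.15,.3,.37,.45,.55,.65):
        d=-np.sin(th)*rx-np.cos(th)*np.array([0,0,1.])
        res.append(proj(c,W+.031*d))
    # observed edge: walk outwards from the window along the mean image direction
    w=proj(c,W);dd=res[3]-w;dd/=np.linalg.norm(dd)
    t=np.arange(2,22,.25);best=[]
    for off in (-.01,-.005,0,.005,.01):
        b=proj(c,W+off*ry);p=b+t[:,None]*dd;v=cv2.remap(g.astype(np.float32),p[:,0].astype(np.float32)[None],p[:,1].astype(np.float32)[None],cv2.INTER_LINEAR)[0]
        best.append(t[np.argmin(np.gradient(v))])
    print('edge',np.median(best),best,'pred',[round(float((r-w)@dd),1) for r in res])
o=status.get_obs();print(o['time'])
E
```

```text
edge 8.25 [np.float64(8.25), np.float64(8.25), np.float64(8.0), np.float64(8.75), np.float64(8.25)] pred [3.9, 5.8, 7.6, 8.4, 9.2, 10.2, 11.1]
edge 8.25 [np.float64(8.0), np.float64(8.25), np.float64(8.25), np.float64(8.0), np.float64(8.25)] pred [4.1, 6.0, 7.8, 8.5, 9.3, 10.3, 11.2]
edge 8.25 [np.float64(8.25), np.float64(8.25), np.float64(8.25), np.float64(8.25), np.float64(8.0)] pred [4.4, 6.3, 8.0, 8.7, 9.5, 10.4, 11.2]
edge 9.0 [np.float64(8.5), np.float64(9.0), np.float64(9.0), np.float64(9.0), np.float64(9.25)] pred [4.8, 6.6, 8.2, 9.0, 9.7, 10.6, 11.3]
56.55
```

The plates lean about 0.35 rad, under the 0.6 limit. Handing in.

```bash
python3 -c "
from rig import bot
print(bot.sign_off())"
```

```text
the job is handed in; nothing more can be done
None
```

The job is handed in; no verdict came back. All four sliders hang on pegs 1–4, leaning about 0.35 rad, the rod lies back between its marks, and the arm never went to the bottle, foam block or dish.

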